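# Close a hinged saddle clamp over a rack's air header

## Task

The rack's plastic air header tube is back in its saddle clamp. Swing the clamp's hinged cap over the tube and bring it fully home on it, then swing the bolt up and drop it fully into the slot in the cap's flange: the cap has end float, so feel for the slot with light pressure and neither force the bolt against the cap nor squeeze the tube hard. The nut is already backed off and is tightened later; leave the tube in its saddle, the spanner, bottle, gasket and parts tray where they are, and let go.

Things in the scene. Friction and masses are not known exactly. Their poses are not given: they have to be found in the camera images.
- clamp: aluminium saddle clamp on a rail (60 x 420 x 36 mm) fixed to the bench. Origin under the rail's centre, on the bench top; z up, y along the tube, x from hinge side to bolt side. Tube axis at x 0, z 105 mm. Lower half 92 mm long in y; end cradles at y +-165. The hinged cap, when closed: arch over the tube, 80 mm long in y, top z 140; flat flange from x 30 to 56, z 108 to 118 mm
- cap (a joint): angle of the hinged cap, rad: 0 = home on the tube, grows as it swings open over the hinge side (-x); starts at 1.6 to 1.85, stops at 1.9. Stiff hinge: stays where it is left, takes about 5 N at the flange edge, which swings at 98 mm from the hinge pin. The flange's slot, 13 mm wide, open at the edge, runs in from x 56 to 38.5 mm (closed) at mid-length of the cap
- cap_pin: the cap's hinge pin, along the clamp's y, at its x -42, z 105 mm; fixed, carries the cap. Origin at mid-pin. The cap can slide stiffly (6 N) along it and sits up to 8 mm to either side of mid-pin, and the slot with it; how far is not reported
- bolt (a joint): angle of the swing bolt, rad: 0 = upright, at the slot's bottom; grows as it leans out to +x; starts at 1.0 to 1.35, stops at 1.75. Stays where it is left (1.5 N at the nut). With the cap home but the slot missed, the shank strikes the flange edge at about 0.35; pushed hard there it lifts the cap. Upright, the nut clears the flange by 5 mm
- bolt_pin: the bolt's pivot pin, along the clamp's y, at its x 44, z 62 mm; fixed, carries the bolt. Origin at mid-pin. The bolt slides easily (1 N) along it, up to 11.5 mm to either side. Bolt: forged square shank 10 x 10 mm, sides square to the pin; thread ends 110 mm from the pin
- nut_mid (a point): point near the middle of the tall round hand nut, on the bolt's axis, 86 mm from the bolt pin. Nut 24 mm across, from 65 to 100 mm from the pin, with a flange 30 mm across at 61 to 65 mm. Pinch it with the fingers on either side along the clamp's y and it can turn between them as it swings
- tube: amber plastic air header tube, 50 mm across, 380 mm long, 0.24 to 0.38 kg, lying loose in the saddle. Origin at its middle, y along it; two upright stubs 17 mm across, reaching 40 mm from the axis, at y +-110 mm
- spanner: steel spanner 170 mm long lying on the bench on the bolt side, not to be moved; origin at its middle
- bottle: clear water bottle, 64 mm across, 150 mm high, standing beyond one end of the tube, not to be moved; origin under its centre
- gasket: black rubber ring 68 mm across, 10 mm high, lying on the bench on the bolt side, not to be moved; origin under its centre
- tray: open steel parts tray 120 x 170 x 35 mm beyond the other end of the tube, not to be moved; origin under its centre

How it is judged (in metres and radians):
On the way, in this order (a step that is already met when the one before it is completed fails the run):
1. the cap is home on the tube (value of joint cap below 0.035 rad and value of joint bolt above 0.3 rad), for 0.2 s.
2. the bolt is in the slot (value of joint bolt below 0.1 rad and value of joint cap below 0.035 rad), for 0.2 s.
At the end, for the whole second after the job is handed in: The cap is home on the tube (joint cap under 0.035 rad) and the bolt stands in the slot (joint bolt under 0.10 rad); the tube lies still, within 20 mm of where it started; everything is released (all of step 2 and distance of tube from where it was at the start of the episode below 0.02 m and linear speed of tube below 0.02 m/s); the robot touches nothing.
It fails at once if the bolt is forced against the cap (contact force between bolt_pin and cap_pin above 40 N).
It fails at once if the plastic tube is squeezed hard under the cap (contact force between tube and cap_pin above 60 N).
It fails at once if a bystander was shifted by more than 20 mm (distance of any of spanner, bottle, gasket, tray from where it was at the start of the episode above 0.02 m).
It also fails if it takes over 72 s, if anything falls off the work surface, if the arm or the gripper's body presses on something with over 40 N, if the wrist force passes 120 N, or if a joint passes its speed limit or range.

## Robot

A 6-joint arm with a two-finger parallel gripper is mounted at the origin on the work surface. World frame = base frame: x ahead of the robot, y to its left, z up, the work surface at z = 0. Lengths are in m, angles in degrees, forces in N, time in s.
With the tool pointing down it reaches from about 0.4 to 0.825 m from the base axis. Payload 7 kg.
Tool frame: the origin (TCP) lies at the very end of the fingers, on their centre line; the grasp point (between the pads) lies r.grip_depth behind it (r.grip_depth is the distance from the TCP to the grasp point, in m); z points along the fingers, y is the direction in which the jaws open and shut (so a half turn about z gives the same grasp; the last joint's range is limited). The gripper opens to 88 mm and grips with 3 to 60 N. Pads are 19 mm wide; open, the fingers measure 130 mm over their backs; the gripper's body (78 mm by 193 mm) begins 47 mm behind the grasp point.
Start: joints at [89.559, 20.546, 0.682, 0, -70.136, -16.507], TCP at [0.197, 0.646, 0.227] pointing down, gripper open.
Joint ranges: [-176.03, 176.03], [-82.01, 121.73], [-58.28, 71.71], [-173.87, 95.51], [-174.79, -0.11], [-173.66, 173.66]. Speed limits (degrees/s): [136.94, 136.94, 172.46, 180, 180, 180].

## Interface

Orientations are given as [roll, pitch, yaw] about the fixed x, y, z axes, in that order (R = Rz(yaw) Ry(pitch) Rx(roll)).
In Python, from plant import r gives the robot as it stands. The module is installed in compiled form; this text tells all that it offers.
- The arm moves only by the tool step_arm, never from a script. Its argument "increments" is a list of rows, each a list of 3 entries, a list of its own where there are three numbers: the shift along the tool's x, y, z in m, then the turn, a rotation vector about the tool's x, y, z in rad, then the closure, from 0 (fully open) to 1 (shut). In form: [[[x, y, z], [wx, wy, wz], grip], ...]. A call has 1 to 10 rows; each row is the pose to reach, as a shift and turn from the pose commanded when the call began, along the tool's axes at that moment; what a row does not reach only later rows make up. A row lasts 1/10 s, in which the tool goes at most 50 mm and 8.59 degrees, less where a joint would pass 70% of its speed; a pose out of reach is approached as far as the arm can. A call with a gripper value outside its range is refused whole. The fingers move at their own pace and stop on an object; "force" is the grip in N (left out, the last holds). Time passes only in rows, so rows that repeat a pose let the fingers close. It gives the time, the measured TCP pose, the force and the opening at its end, in the units of the state.
- r.get_state(): the state, without advancing time (a new reading comes with each control period).
- r.capture(name): name is "scene" or "top"; returns a dict with "color" (480x640x3 uint8, red, green, blue), "intrinsics" (3x3 intrinsics, pixels), "rvec" (rotation vector, rad) and "tvec" (3), from world to camera coordinates, as OpenCV has them. Camera axes: x right, y down, z forward; pixel columns grow to the right and rows downward; lengths in m; the calibration is good to about 2 mm. A picture is of the moment at which its call begins. There is no depth.
- r.close_job(): hands the job in, once; it reports no verdict.
The state is a dict: "time_s": time; "joints": joint angles; "qd": joint speeds; "joint_torque": joint torques, N m; "tcp_pos": TCP position; "eef_rot": TCP orientation; "contact_force": force on the tool from outside, world axes, zero at the start; "moment": the same for the moment, N m; "gripper_width": finger opening in m.
Only numpy, scipy, OpenCV 4.12 (cv2) and the standard library are available. Lean on these libraries where they do the work, as an engineer would, in place of code of your own. Each camera call takes 0.05 s, during which the arm holds its last target.

## Working session

There is one attempt and no reset: what is moved stays moved. The work goes in short steps, Python scripts to look and compute and a tool call to move; the robot and the scene stay as the last step left them, time stands still between calls to the robot, and variables do not carry over. Pictures are saved under pics/ and viewed, and the job is handed in when it is done.

Besides the shell and the picture viewer there is one more tool, called after "Emit:" by a JSON object that holds its "name" and its "arguments". step_arm: Moves the arm, as the interface text tells. Its arguments: {"type":"object","properties":{"increments":{"type":"array","items":{"type":"array"}},"force":{"type":"number"}},"required":["increments"]}

```bash
mkdir -p pics; ls
cat > h.py <<'E'
import numpy as np, cv2
from plant import r
def cap(n,f):
    c=r.capture(n); cv2.imwrite('pics/'+f+'.png',cv2.cvtColor(c['color'],cv2.COLOR_RGB2BGR))
    np.savez('pics/'+f+'.npz',K=c['intrinsics'],rv=c['rvec'],tv=c['tvec']); return c
def load(f):
    d=np.load('pics/'+f+'.npz'); R=cv2.Rodrigues(d['rv'].astype(float))[0]; return d['K'],R,d['tv'].reshape(3)
def ray(f,u,v):
    K,R,t=load(f); d=R.T@np.linalg.solve(K,[u,v,1.]); return -R.T@t,d
def onz(f,u,v,z):
    o,d=ray(f,u,v); return o+d*(z-o[2])/d[2]
def tri(a,b):
    (o1,d1),(o2,d2)=ray(*a),ray(*b)
    s=np.linalg.lstsq(np.c_[d1,-d2],o2-o1,rcond=None)[0]
    p,q=o1+s[0]*d1,o2+s[1]*d2; return (p+q)/2,np.linalg.norm(p-q)
def proj(f,P):
    K,R,t=load(f); p=(R@np.atleast_2d(P).T).T+t; p=(K@p.T).T; return p[:,:2]/p[:,2:]
E
python3 - <<'E'
from h import *
s=r.get_state(); print(s, r.grip_depth)
cap('scene','s0');cap('top','t0')
for f in('s0','t0'): print(load(f)[0], ray(f,320,240))
E
```

```text
pics
{'time_s': 0.0, 'joints': array([ 8.95586109e+01,  2.05924007e+01,  6.34107175e-01, -2.20761860e-02,
       -7.01369855e+01, -1.65064166e+01]), 'qd': array([ 0.00552657, -0.08778655,  0.04440263, -0.00484338, -0.00115488,
       -0.12361575]), 'joint_torque': array([-5.49513861e-04, -5.82722712e+01,  2.93054509e+01,  6.99699238e+00,
        6.88879634e-03, -1.81404466e-04]), 'tcp_pos': array([0.1966392 , 0.64520049, 0.22560818]), 'eef_rot': array([ 1.79902751e+02, -7.17614387e-03, -1.69553178e+01]), 'contact_force': array([-0.62670185, -0.40653306, -0.53707258]), 'moment': array([-0.02887137,  0.00787781,  0.02848057]), 'gripper_width': 0.08733699160313198} 0.0188
[[601.33460381   0.         318.88504878]
 [  0.         601.33460381 240.82209148]
 [  0.           0.           1.        ]] (array([ 1.35519963, -0.68207393,  0.91902252]), array([-0.58125645,  0.52931368, -0.61803987]))
[[579.59912041   0.         313.84880682]
 [  0.         579.59912041 237.81362614]
 [  0.           0.           1.        ]] (array([0.32427041, 0.02922359, 1.51303004]), array([ 0.19161557, -0.01720132, -0.98138395]))
```

View pics/s0.png

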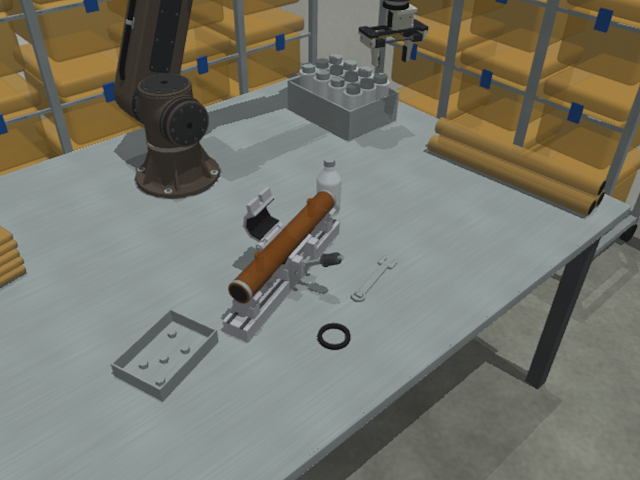

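View pics/t0.png

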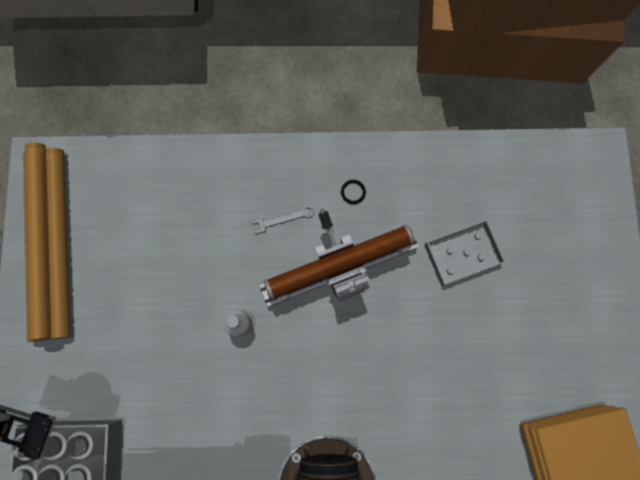

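Scene: the clamp is at about (285,255), with the open cap at (260,215) and the bolt at (325,260). Top: the clamp is at (340,262), with the nut at (325,220) towards the top of the image. I'll zoom in next.

Run:
```python
from h import *
a=cv2.imread('pics/s0.png')[170:350,210:410]; cv2.imwrite('pics/s0z.png',cv2.resize(a,None,fx=4,fy=4,interpolation=cv2.INTER_CUBIC)[:600])
cv2.imwrite('pics/s0z.png',cv2.resize(a,(640,576),interpolation=cv2.INTER_CUBIC))
a=cv2.imread('pics/t0.png')[170:320,230:430]; cv2.imwrite('pics/t0z.png',cv2.resize(a,(800,600),interpolation=cv2.INTER_CUBIC))
```

```text
(no output)
```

View pics/s0z.png

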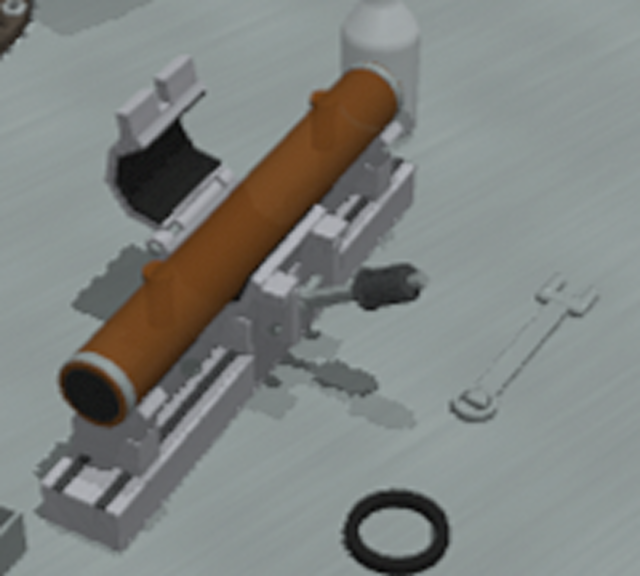

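View pics/t0z.png

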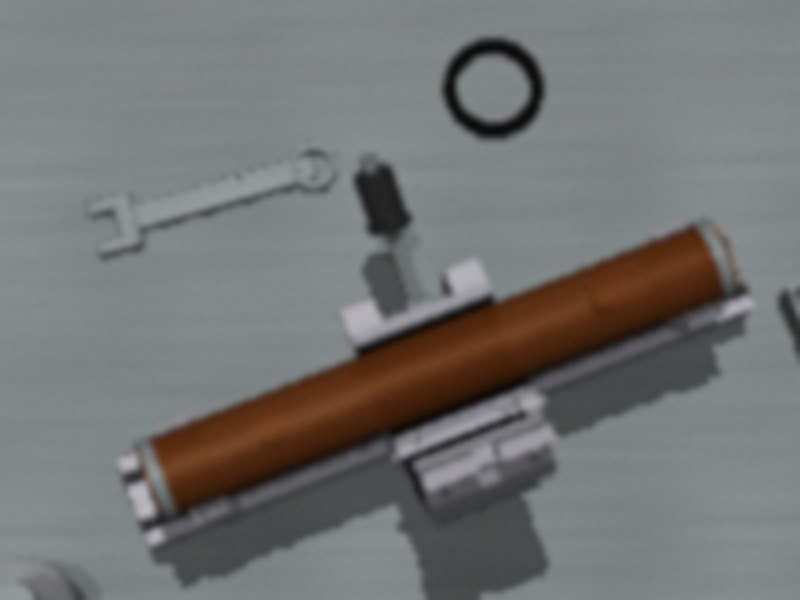

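Run:
```python
from h import *
T=cv2.imread('pics/t0.png'); hsv=cv2.cvtColor(T,cv2.COLOR_BGR2HSV)
m=cv2.inRange(hsv,(3,130,40),(18,255,255)); n,l,st,ce=cv2.connectedComponentsWithStats(m)
for i in range(1,n):
    if st[i,4]>200: print(i,st[i],ce[i])
i=l[262,330]; pts=np.argwhere(l==i)[:,::-1].astype(np.float32)
rect=cv2.minAreaRect(pts); print(rect)
b=cv2.boxPoints(rect); print(b)
d=sorted([(np.linalg.norm(b[k]-b[(k+1)%4]),k) for k in range(4)])
e=[(b[k]+b[(k+1)%4])/2 for _,k in d[:2]]
P=[onz('t0',*q,0.105) for q in e]; print(P,np.linalg.norm(P[0]-P[1]))
v=P[0]-P[1]; print('yaw of axis',np.degrees(np.arctan2(v[1],v[0])))
Z=lambda u,v:(210+u/3.2,170+v/3.2)
for q in[(125,522),(413,168),(42,500),(128,545)]: print(q,onz('s0',*Z(*q),0.036),onz('s0',*Z(*q),0.0))
a=cv2.imread('pics/s0.png')
for nm,(x,y,w,h) in dict(a=(215,285,80,60),b=(270,190,80,60),c=(235,180,80,60),d=(270,230,80,60)).items():
    cv2.imwrite(f'pics/s0{nm}.png',cv2.resize(a[y:y+h,x:x+w],(400,300),interpolation=cv2.INTER_CUBIC))
cv2.imwrite('pics/s0q.png',np.vstack([np.hstack([cv2.imread(f'pics/s0{k}.png') for k in p]) for p in('ab','cd')]))
```

```text
1 [  418     0   222    82 15178] [519.98603242  36.66747925]
2 [  24  143   46  198 7822] [ 45.7037842  243.58603938]
3 [ 269  227  141   70 2730] [338.97875458 261.51978022]
4 [ 521  405  119   75 7280] [583.13914835 445.60851648]
((339.1612243652344, 261.16619873046875), (19.72585678100586, 146.53494262695312), 68.35556030273438)
[[267.42188 279.02307]
 [403.62476 224.97432]
 [410.90057 243.30933]
 [274.6977  297.3581 ]]
[array([ 0.61050135, -0.21227683,  0.105     ]), array([0.48160151, 0.12593014, 0.105     ])] 0.3619380054789031
yaw of axis -69.13680069285095
(125, 522) [ 0.65603664 -0.23098713  0.036     ] [ 0.62753242 -0.21259674  0.        ]
(413, 168) [0.50320787 0.15637888 0.036     ] [0.46847297 0.19056181 0.        ]
(42, 500) [ 0.60701908 -0.25910729  0.036     ] [ 0.57651646 -0.24186333  0.        ]
(128, 545) [ 0.67258393 -0.24091936  0.036     ] [ 0.64475433 -0.2229339   0.        ]
```

View pics/s0q.png

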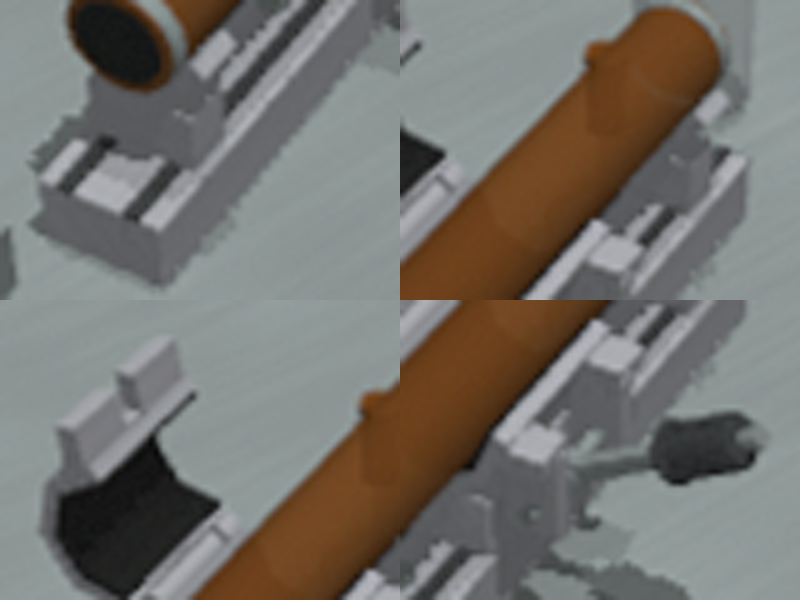

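Run:
```python
from h import *
A=onz('s0',247,331,.036);B=onz('s0',247.6,342,0);C=onz('s0',222.6,321.6,.036);D=onz('s0',339,222,.036)
print(A,B,C,D,np.linalg.norm(A-D),np.linalg.norm(A-C))
v=D-A; yw=np.degrees(np.arctan2(v[1],v[0])); print(yw)
for yaw in(yw-90,21):
    c,s=np.cos(np.radians(yaw)),np.sin(np.radians(yaw)); X=np.array([c,s,0]);Y=np.array([-s,c,0])
    # corner A = O+30X-210Y ; D=O+30X+210Y
    print(yaw,(A-.03*X+.21*Y),D-.03*X-.21*Y,(C+.03*X+.21*Y))
```

```text
[ 0.64874335 -0.23068041  0.036     ] [ 0.64525663 -0.2293349   0.        ] [ 0.59566131 -0.25258097  0.036     ] [0.50159054 0.15768154 0.036     ] 0.41530586053692603 0.05742245500869328
110.75201635175715
20.75201635175715 [ 0.54628164 -0.04493436  0.036     ] [ 0.54794489 -0.04932395  0.036     ] [ 0.54930696 -0.04557548  0.036     ]
21 [ 0.54547867 -0.04537956  0.036     ] [ 0.5488404  -0.04912139  0.036     ] [ 0.54841145 -0.04577804  0.036     ]
```

```bash
cat >> h.py <<'E'
O=np.array([.5475,-.047,0]); YAW=np.radians(20.9)
def W(p,O=None,yaw=None):
    O=globals()['O'] if O is None else O; yaw=YAW if yaw is None else yaw
    c,s=np.cos(yaw),np.sin(yaw); return O+np.atleast_2d(p)@np.array([[c,s,0],[-s,c,0],[0,0,1]])
def C(p):
    c,s=np.cos(YAW),np.sin(YAW); return (np.atleast_2d(p)-O)@np.array([[c,-s,0],[s,c,0],[0,0,1]])
def capp(x,y,z,th,off=0):
    dx,dz=x+.042,z-.105; return [-.042+dx*np.cos(th)-dz*np.sin(th),y+off,.105+dx*np.sin(th)+dz*np.cos(th)]
def bolt(l,ph,off=0): return [.044+l*np.sin(ph),off,.062+l*np.cos(ph)]
E
cat > ov.py <<'E'
from h import *
import sys
def ov(f,th,co,ph,bo,box,k):
    a=cv2.imread(f'pics/{f}.png'); x,y,w,h=box
    a=cv2.resize(a[y:y+h,x:x+w],(w*k,h*k),interpolation=cv2.INTER_CUBIC)
    def L(ps,col):
        p=(proj(f,W(ps))-[x,y]+.5)*k; cv2.polylines(a,[p.astype(np.int32)],False,col,1,cv2.LINE_AA)
    L([[sx*.03,sy*.21,.036] for sx,sy in((1,1),(1,-1),(-1,-1),(-1,1),(1,1))],(0,255,0))
    L([[-.042,-.04+co,.105],[-.042,.04+co,.105]],(255,0,255))
    L([capp(.056,s*.04,z,th,co) for s,z in((1,.118),(-1,.118),(-1,.108),(1,.108),(1,.118))],(0,0,255))
    L([capp(q[0],q[1],.118,th,co) for q in((.056,.0065),(.0385,.0065),(.0385,-.0065),(.056,-.0065))],(0,255,255))
    L([bolt(.0,ph,bo),bolt(.11,ph,bo)],(255,255,0))
    for l in(.061,.1):L([bolt(l,ph,bo-.012),bolt(l,ph,bo+.012)],(255,255,0))
    return a
E
python3 - <<'E'
from ov import *
a=ov('s0',1.7,0,1.2,0,(215,175,140,170),4); b=ov('t0',1.7,0,1.2,0,(255,200,160,110),4)
cv2.imwrite('pics/ovs.png',a[:600]);cv2.imwrite('pics/ovs.png',cv2.resize(a,(494,600)));cv2.imwrite('pics/ovt.png',b)
E
```

```text
(no output)
```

View pics/ovs.png

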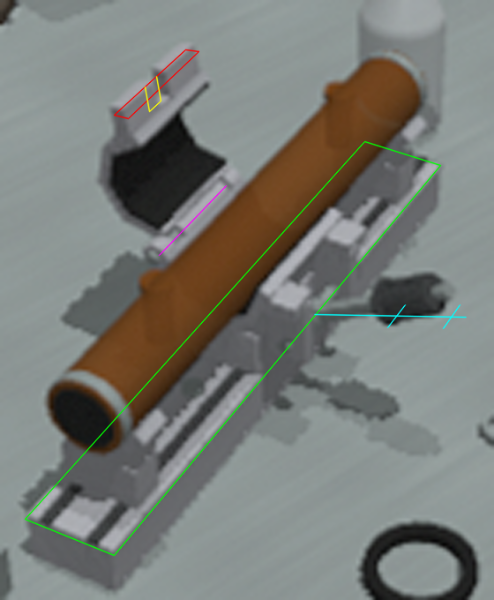

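View pics/ovt.png

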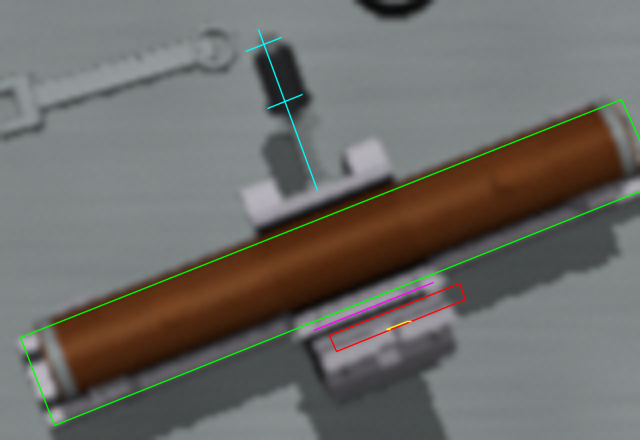

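Run:
```python
from ov import *
print(C(tri(('s0',260,201),('t0',355,281.5))[0]))
a=ov('s0',1.82,-.002,1.08,-.005,(240,180,120,100),6); b=ov('t0',1.82,-.002,1.08,-.005,(300,200,80,100),6)
cv2.imwrite('pics/ovs2.png',a);cv2.imwrite('pics/ovt2.png',b)
```

```text
[[-0.06551392  0.00085345  0.19184649]]
```

View pics/ovs2.png

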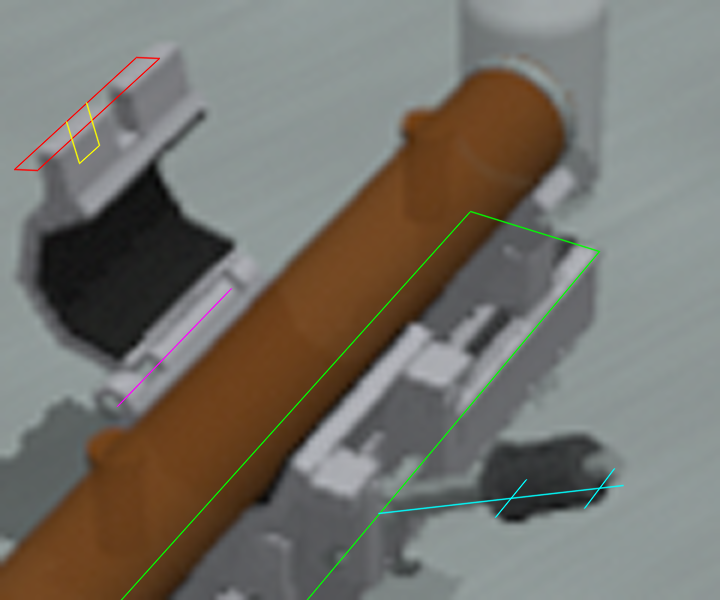

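View pics/ovt2.png

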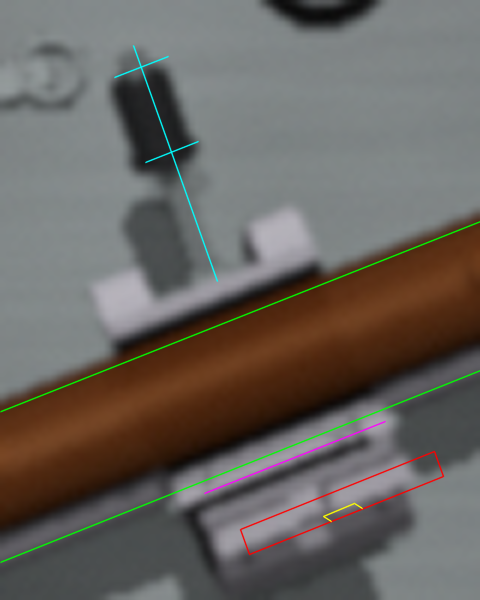

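```bash
sed -i 's/O=np.array(\[.5475,-.047,0\])/O=np.array([.5463,-.0435,0])/' h.py
python3 - <<'E'
from ov import *
q=(1.75,-.002,1.13,-.002)
a=ov('s0',*q,(240,180,120,100),6); b=ov('t0',*q,(300,200,80,100),6)
cv2.imwrite('pics/o3.png',cv2.resize(np.hstack([a,b]),(800,400)))
cv2.imwrite('pics/ovs3.png',a);cv2.imwrite('pics/ovt3.png',b)
E
```

```text
(no output)
```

View pics/ovs3.png

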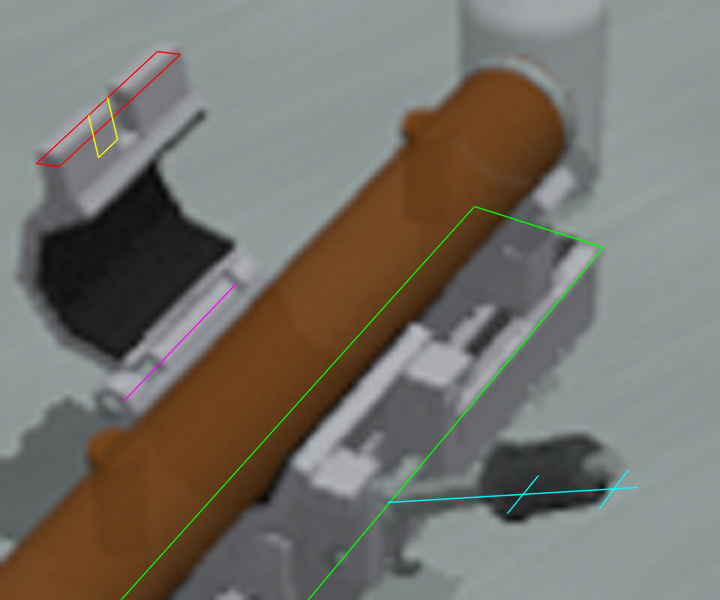

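View pics/ovt3.png

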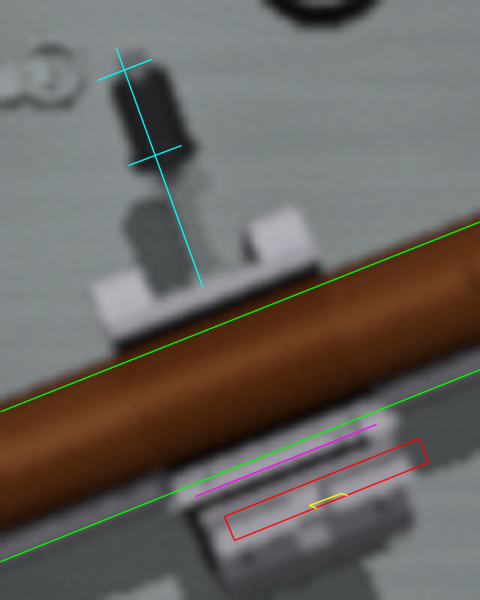

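```bash
cat >> h.py <<'E'
def st():
    s=r.get_state(); c=C(s['tcp_pos'])[0]*1000
    f=np.array(s['contact_force']); F=C(f+O)[0]
    print('t %.2f clampTCP mm %s yaw %s F(clamp) %s w %.4f'%(s['time_s'],c.round(1),np.round(s['eef_rot'],2),F.round(2),s['gripper_width']))
E
python3 - <<'E'
from h import *
print(C(tri(('s0',330.8,259.5),('t0',325.5,219.7))[0]))
p0=np.array([.197,.646,.227]); y0=np.radians(-16.95)
Rt=np.array([[np.cos(y0),np.sin(y0),0],[np.sin(y0),-np.cos(y0),0],[0,0,-1]]).T
Rt=np.c_[[np.cos(y0),np.sin(y0),0],[np.sin(y0),-np.cos(y0),0],[0,0,-1]]
from scipy.spatial.transform import Rotation as Q
print(np.abs(Rt-Q.from_euler('xyz',[180,0,-16.95],degrees=True).as_matrix()).max())
t=W([-.105,0,.28])[0]; print(t,np.linalg.norm(t[:2]),Rt.T@(t-p0), 'turn z',-np.radians(20.9+16.95))
for th in np.arange(1.85,-.01,-.1):
    dx=.085+(.0965-.085)*(1.85-th)/1.85
    x,_,z=capp(dx-.042,0,.118,th); print('%.2f  x %.1f z %.1f'%(th,(x-.0095)*1e3,z*1e3))
st()
E
```

```text
[[ 0.11019253 -0.00611246  0.10222844]]
1.224646799147353e-16
[ 0.44820853 -0.08095749  0.28      ] 0.4554613064973284 [ 0.45223096  0.62214152 -0.053     ] turn z -0.6606071218798536
1.85  x -87.4 z 183.1
1.75  x -79.6 z 186.9
1.65  x -71.3 z 189.9
1.55  x -62.7 z 192.1
1.45  x -53.9 z 193.4
1.35  x -44.9 z 193.8
1.25  x -35.9 z 193.3
1.15  x -26.9 z 191.9
1.05  x -18.0 z 189.5
0.95  x -9.4 z 186.3
0.85  x -1.1 z 182.1
0.75  x 6.8 z 177.1
0.65  x 14.2 z 171.3
0.55  x 21.1 z 164.7
0.45  x 27.2 z 157.5
0.35  x 32.6 z 149.6
0.25  x 37.3 z 141.1
0.15  x 41.1 z 132.1
0.05  x 43.9 z 122.8
t 0.10 clampTCP mm [-80.9 768.2 225.7] yaw [ 1.7991e+02 -1.0000e-02 -1.6950e+01] F(clamp) [-0.36 -0.48  0.24] w 0.0875
```

Emit:
{"name": "step_arm", "arguments": {"increments": [[[0.02, 0.028, -0.02], [0, 0, -0.06], 1], [[0.05, 0.069, -0.04], [0, 0, -0.12], 1], [[0.078, 0.107, -0.053], [0, 0, -0.19], 1], [[0.106, 0.146, -0.053], [0, 0, -0.26], 1], [[0.134, 0.184, -0.053], [0, 0, -0.33], 1], [[0.162, 0.223, -0.053], [0, 0, -0.4], 1], [[0.19, 0.261, -0.053], [0, 0, -0.47], 1], [[0.218, 0.3, -0.053], [0, 0, -0.54], 1], [[0.246, 0.338, -0.053], [0, 0, -0.6], 1], [[0.274, 0.377, -0.053], [0, 0, -0.6606], 1]], "force": 20}}

```text
time_s: 1.1
tcp_pos: [0.3489, 0.2032, 0.2796]
eef_rot: [-180.0, -0.0, 21.1]
contact_force: [1.1, -0.7, -0.6]
gripper_width: 0.013
```

```bash
python3 -c "
from h import *
st(); print(r.get_state()['joints'])"
```

```text
t 1.10 clampTCP mm [-96.4 300.9 279.6] yaw [-1.7998e+02 -2.0000e-02  2.1090e+01] F(clamp) [ 0.78 -1.   -0.58] w 0.0130
[ 5.85711020e+01 -8.40433282e+00 -2.55009855e+01 -4.95268768e-03
 -7.28779082e+01  5.25162291e+01]
```

Emit:
{"name": "step_arm", "arguments": {"increments": [[[-0.002, 0.04, 0], [0, 0, 0], 1], [[-0.004, 0.08, 0], [0, 0, 0], 1], [[-0.006, 0.12, 0], [0, 0, 0], 1], [[-0.008, 0.16, 0], [0, 0, 0], 1], [[-0.01, 0.2, 0], [0, 0, 0], 1], [[-0.01, 0.24, 0], [0, 0, 0], 1], [[-0.01, 0.28, 0], [0, 0, 0], 1], [[-0.01, 0.303, 0], [0, 0, 0], 1], [[-0.01, 0.303, 0], [0, 0, 0], 1]]}}

```text
time_s: 2.0
tcp_pos: [0.448, -0.0837, 0.2788]
eef_rot: [180.0, 0.1, 20.7]
contact_force: [-0.4, -0.0, 0.3]
gripper_width: 0.0007
```

```bash
python3 -c "
from h import *
st(); 
from ov import *
cap('scene','s1');cap('top','t1')
q=(1.75,-.002,1.05,-.006)
a=ov('s1',*q,(240,130,120,150),4); b=ov('t1',*q,(300,200,80,150),4)
cv2.imwrite('pics/o1.png',np.hstack([a,b]))"
```

```text
t 2.00 clampTCP mm [-106.2   -2.5  278.8] yaw [1.800e+02 1.000e-01 2.071e+01] F(clamp) [-0.4   0.11  0.26] w 0.0007
```

View pics/o1.png

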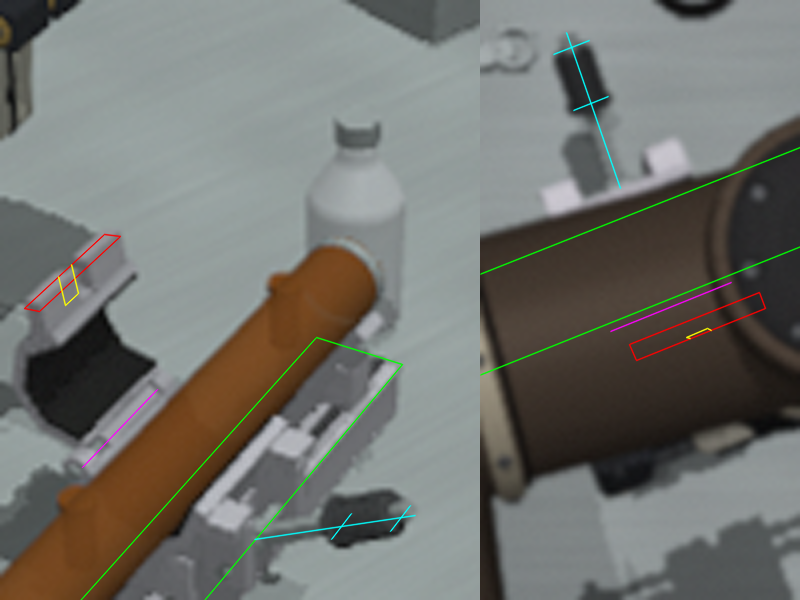

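The view shows nothing blocking the cap, and the fingers are behind it. I'll descend next.

Emit:
{"name": "step_arm", "arguments": {"increments": [[[0, 0, 0.03], [0, 0, 0], 1], [[0, 0, 0.06], [0, 0, 0], 1], [[0, 0, 0.09], [0, 0, 0], 1], [[0, 0, 0.096], [0, 0, 0], 1], [[0, 0, 0.096], [0, 0, 0], 1]]}}

```text
time_s: 2.6
tcp_pos: [0.4473, -0.081, 0.1834]
eef_rot: [180.0, 0.1, 21.0]
contact_force: [-0.0, -0.2, 0.2]
gripper_width: 0.0008
```

Emit:
{"name": "step_arm", "arguments": {"increments": [[[0.01, 0, 0], [0, 0, 0], 1], [[0.018, 0, 0], [0, 0, 0], 1], [[0.025, 0, -0.003], [0, 0, 0], 1], [[0.034, 0, -0.006], [0, 0, 0], 1], [[0.042, 0, -0.008], [0, 0, 0], 1]]}}

```text
time_s: 3.1
tcp_pos: [0.4861, -0.0665, 0.1913]
eef_rot: [-179.9, 0.2, 20.9]
contact_force: [-4.2, -2.1, -3.7]
gripper_width: 0.0003
```

```bash
python3 -c "
from h import *
st(); 
from ov import *
cap('scene','s2')
q=(1.6,-.002,1.05,-.006)
a=ov('s2',*q,(240,130,120,150),4)
cv2.imwrite('pics/o2.png',a)"
```

```text
t 3.10 clampTCP mm [-64.5  -0.  191.3] yaw [-179.95    0.19   20.86] F(clamp) [-4.66 -0.45 -3.74] w 0.0003
```

View pics/o2.png

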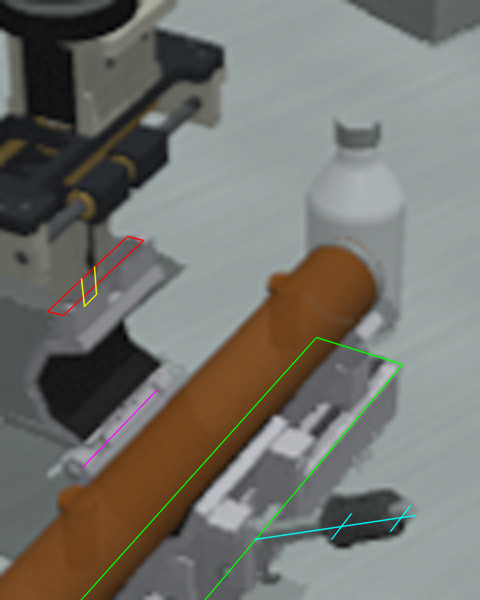

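The fingers are in contact and the cap is swinging, so I'll follow the arc.

Emit:
{"name": "step_arm", "arguments": {"increments": [[[0.009, 0, -0.001], [0, 0, 0], 1], [[0.018, 0, -0.002], [0, 0, 0], 1], [[0.027, 0, -0.001], [0, 0, 0], 1], [[0.036, 0, 0], [0, 0, 0], 1], [[0.045, 0, 0.002], [0, 0, 0], 1], [[0.054, 0, 0.006], [0, 0, 0], 1], [[0.062, 0, 0.01], [0, 0, 0], 1], [[0.07, 0, 0.015], [0, 0, 0], 1], [[0.077, 0, 0.021], [0, 0, 0], 1]]}}

```text
time_s: 4.05
tcp_pos: [0.5592, -0.0391, 0.1707]
eef_rot: [180.0, 0.0, 20.9]
contact_force: [-4.3, -1.0, 1.7]
gripper_width: 0.0004
```

```bash
python3 -c "
from h import *
st(); 
from ov import *
cap('scene','s3')
q=(.65,-.002,1.05,-.006)
a=ov('s3',*q,(240,130,120,150),4)
cv2.imwrite('pics/o3.png',a)"
```

```text
t 4.05 clampTCP mm [ 13.6  -0.4 170.7] yaw [1.7999e+02 3.0000e-02 2.0900e+01] F(clamp) [-4.4   0.65  1.66] w 0.0004
```

View pics/o3.png

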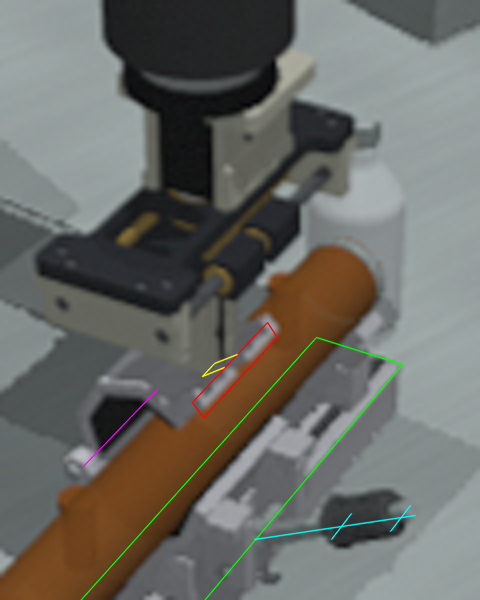

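Emit:
{"name": "step_arm", "arguments": {"increments": [[[0.007, 0, 0.006], [0, 0, 0], 1], [[0.013, 0, 0.0135], [0, 0, 0], 1], [[0.019, 0, 0.0215], [0, 0, 0], 1], [[0.023, 0, 0.03], [0, 0, 0], 1], [[0.027, 0, 0.038], [0, 0, 0], 1], [[0.029, 0, 0.044], [0, 0, 0], 1], [[0.031, 0, 0.049], [0, 0, 0], 1], [[0.031, 0, 0.05], [0, 0, 0], 1]]}}

```text
time_s: 4.9
tcp_pos: [0.5884, -0.0278, 0.1201]
eef_rot: [180.0, -0.0, 20.9]
contact_force: [-1.3, -0.8, 2.8]
gripper_width: 0.0002
```

Emit:
{"name": "step_arm", "arguments": {"increments": [[[0, 0, 0.001], [0, 0, 0], 1], [[0, 0, 0.002], [0, 0, 0], 1], [[0, 0, 0.002], [0, 0, 0], 1]]}}

```text
time_s: 5.2
tcp_pos: [0.5885, -0.0278, 0.1191]
eef_rot: [180.0, -0.1, 20.9]
contact_force: [-0.5, -0.4, 2.6]
gripper_width: 0.0003
```

Emit:
{"name": "step_arm", "arguments": {"increments": [[[0, 0, 0.001], [0, 0, 0], 1], [[0, 0, 0.001], [0, 0, 0], 1], [[0, 0, 0.001], [0, 0, 0], 1]]}}

```text
time_s: 5.5
tcp_pos: [0.5886, -0.0278, 0.1183]
eef_rot: [180.0, -0.1, 20.9]
contact_force: [-0.1, -0.2, 5.3]
gripper_width: 0.0004
```

```bash
python3 -c "
from h import *
st(); "
```

```text
t 5.50 clampTCP mm [ 45.1  -0.4 118.3] yaw [ 1.7998e+02 -1.0000e-01  2.0920e+01] F(clamp) [-0.2  -0.13  5.29] w 0.0004
```

Emit:
{"name": "step_arm", "arguments": {"increments": [[[0, 0, 0.001], [0, 0, 0], 1], [[0, 0, 0.001], [0, 0, 0], 1], [[0, 0, 0.001], [0, 0, 0], 1]]}}

```text
time_s: 5.8
tcp_pos: [0.5887, -0.0278, 0.1181]
eef_rot: [180.0, -0.1, 20.9]
contact_force: [-2.3, 1.1, 11.3]
gripper_width: 0.0005
```

Emit:
{"name": "step_arm", "arguments": {"increments": [[[0, 0, 0.001], [0, 0, 0], 1], [[0, 0, 0.001], [0, 0, 0], 1], [[0, 0, 0.001], [0, 0, 0], 1]]}}

```text
time_s: 6.1
tcp_pos: [0.5887, -0.0278, 0.118]
eef_rot: [179.9, -0.1, 21.0]
contact_force: [-4.8, 2.3, 17.6]
gripper_width: 0.0005
```

Emit:
{"name": "step_arm", "arguments": {"increments": [[[0, 0, -0.01], [0, 0, 0], 1], [[0, 0, -0.05], [0, 0, 0], 1], [[0, 0, -0.1], [0, 0, 0], 0.5], [[0.01, 0.04, -0.13], [0, 0, 0], 0.5], [[0.02, 0.08, -0.14], [0, 0, 0], 0.5], [[0.03, 0.12, -0.14], [0, 0, 0], 0.5], [[0.04, 0.16, -0.14], [0, 0, 0], 0.5], [[0.05, 0.2, -0.14], [0, 0, 0], 0.5], [[0.06, 0.24, -0.14], [0, 0, 0], 0.5], [[0.06, 0.24, -0.14], [0, 0, 0], 0.5]]}}

```text
time_s: 7.1
tcp_pos: [0.7305, -0.2347, 0.2524]
eef_rot: [-179.9, 0.2, 20.7]
contact_force: [0.4, 1.0, -0.6]
gripper_width: 0.0434
```

```bash
python3 -c "
from h import *
st(); 
from ov import *
cap('scene','s4');cap('top','t4')
q=(0,-.0,1.05,-.006)
cv2.imwrite('pics/s4z.png',ov('s4',*q,(255,195,100,85),7)); cv2.imwrite('pics/t4z.png',ov('t4',*q,(290,200,100,85),7))
a=cv2.imread('pics/s4.png')[195:280,255:355];b=cv2.imread('pics/t4.png')[200:285,290:390]
cv2.imwrite('pics/raw4.png',cv2.resize(np.hstack([a,b]),(800,340),interpolation=cv2.INTER_CUBIC))"
```

```text
t 7.10 clampTCP mm [ 103.9 -244.4  252.4] yaw [-179.93    0.18   20.69] F(clamp) [ 0.7   0.78 -0.63] w 0.0434
```

View pics/s4z.png

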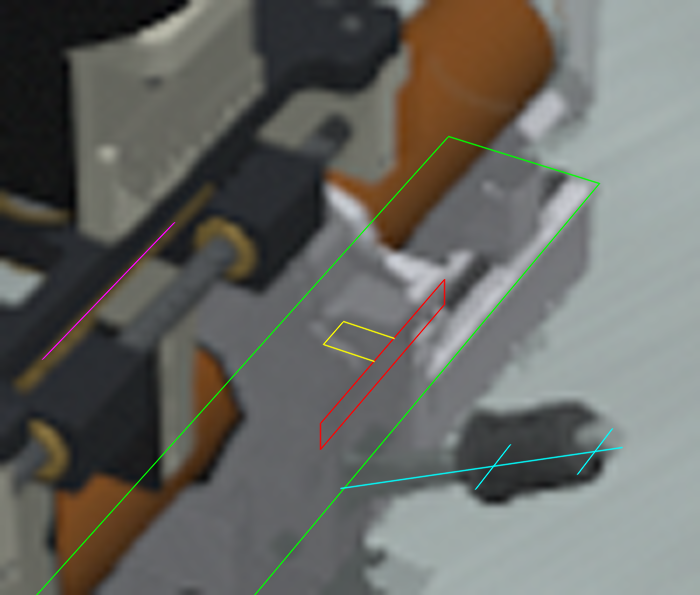

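View pics/t4z.png

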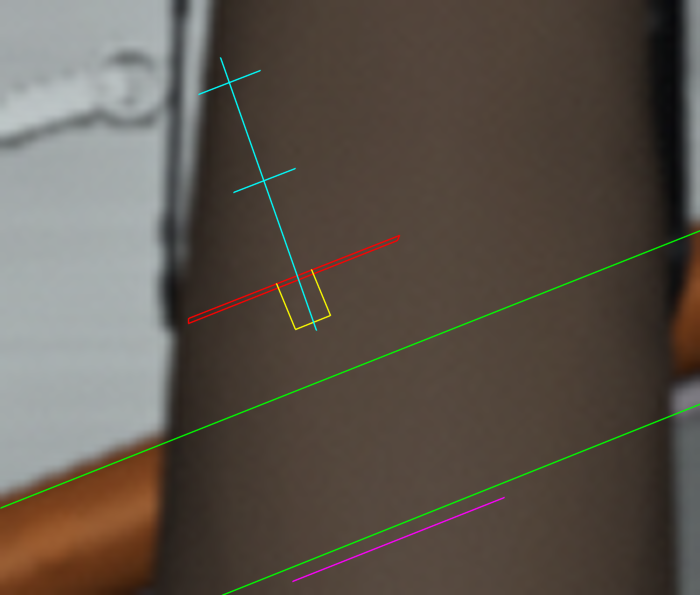

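View pics/raw4.png

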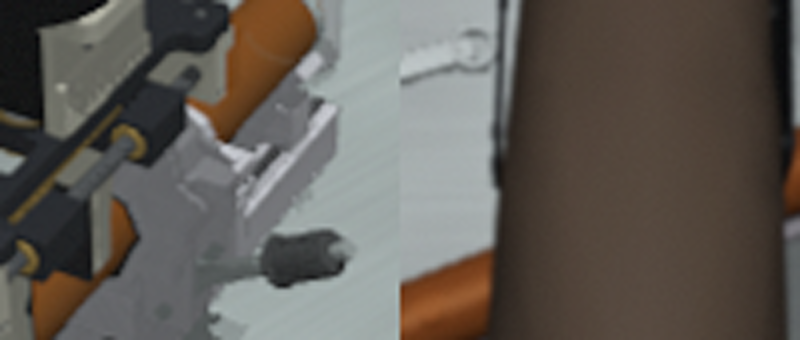

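The arm blocks both views here, so I'll move it to the other side.

Emit:
{"name": "step_arm", "arguments": {"increments": [[[-0.01, -0.045, 0], [0, 0, 0], 0.5], [[-0.02, -0.09, 0], [0, 0, 0], 0.5], [[-0.03, -0.135, 0], [0, 0, 0], 0.5], [[-0.04, -0.18, 0], [0, 0, 0], 0.5], [[-0.05, -0.225, 0], [0, 0, 0], 0.5], [[-0.06, -0.27, 0], [0, 0, 0], 0.5], [[-0.07, -0.315, 0], [0, 0, 0], 0.5], [[-0.08, -0.36, 0], [0, 0, 0], 0.5], [[-0.09, -0.405, 0], [0, 0, 0], 0.5], [[-0.1, -0.45, 0], [0, 0, 0], 0.5]]}}

```text
time_s: 8.2
tcp_pos: [0.4733, 0.1556, 0.2563]
eef_rot: [-179.9, -0.1, 21.0]
contact_force: [1.4, 0.9, 0.1]
gripper_width: 0.0438
```

Emit:
{"name": "step_arm", "arguments": {"increments": [[[0, -0.04, 0], [0, 0, 0], 0.5], [[0, -0.06, 0], [0, 0, 0], 0.5], [[0, -0.06, 0], [0, 0, 0], 0.5]]}}

```text
time_s: 8.5
tcp_pos: [0.4523, 0.2124, 0.2562]
eef_rot: [-179.9, -0.1, 21.2]
contact_force: [-0.8, -0.2, -0.2]
gripper_width: 0.0435
```

```bash
python3 -c "
from h import *
st(); 
from ov import *
cap('scene','s5');cap('top','t5')
q=(0,-.0,1.05,-.006)
cv2.imwrite('pics/s5z.png',ov('s5',*q,(255,195,100,85),7)); cv2.imwrite('pics/t5z.png',ov('t5',*q,(290,200,100,85),7))
a=cv2.imread('pics/s5.png')[195:280,255:355];b=cv2.imread('pics/t5.png')[200:285,290:390]
cv2.imwrite('pics/raw5.png',cv2.resize(np.hstack([a,b]),(800,340),interpolation=cv2.INTER_CUBIC))"
```

```text
t 8.50 clampTCP mm [  3.5 272.6 256.2] yaw [-1.7993e+02 -8.0000e-02  2.1160e+01] F(clamp) [-0.78  0.06 -0.23] w 0.0435
```

View pics/s5z.png

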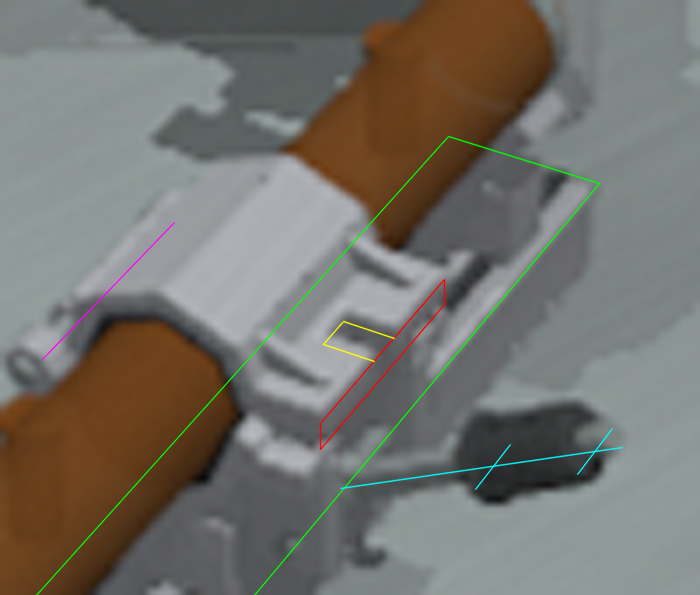

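View pics/t5z.png

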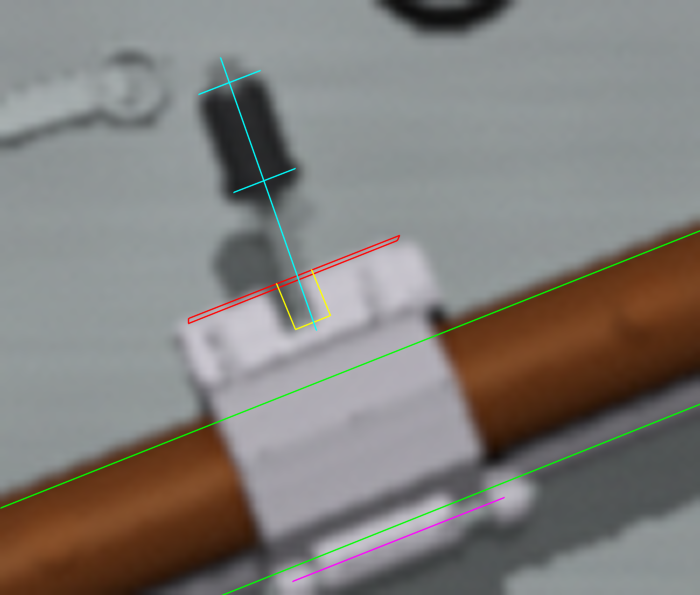

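View pics/raw5.png

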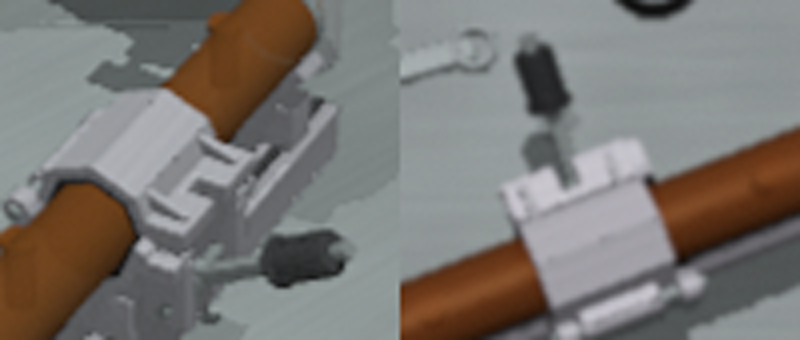

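```bash
python3 -c "
from h import *
a=cv2.imread('pics/s5.png')[215:265,280:340];b=cv2.imread('pics/t5.png')[225:275,305:365]
cv2.imwrite('pics/raw5b.png',cv2.resize(np.hstack([a,b]),(800,333),interpolation=cv2.INTER_NEAREST))
g=cv2.cvtColor(b,cv2.COLOR_BGR2GRAY); print('cols',list(range(323,345)));
for v in range(236,256): print(v,g[v-225,18:40])
g=cv2.cvtColor(a,cv2.COLOR_BGR2GRAY); print('cols',list(range(298,320)));
for v in range(230,256): print(v,g[v-215,18:40])
"
```

```text
cols [323, 324, 325, 326, 327, 328, 329, 330, 331, 332, 333, 334, 335, 336, 337, 338, 339, 340, 341, 342, 343, 344]
236 [ 88  88  89  88  86  85 104 119 124 129 141 148 152 151 153 157 163 169
 175 182 190 194]
237 [ 90  88  89  90  88  87  97 113 122 125 134 146 155 161 168 176 184 185
 186 188 193 197]
238 [ 90  89  87  89  88  85  88 109 121 126 139 159 172 180 185 190 193 191
 183 182 191 197]
239 [ 88  87  88  87  87  84  86 108 121 134 159 180 189 192 195 196 197 192
 181 176 185 195]
240 [ 87  87  88  93  93  89  86  98 113 130 165 189 195 195 198 197 198 196
 185 177 181 190]
241 [ 93  94 109 123 124 105  88  87 108 122 149 182 197 199 198 199 199 196
 185 176 177 186]
242 [113 129 156 172 168 134  94  85 105 117 128 168 194 200 198 197 197 196
 186 170 168 181]
243 [158 173 188 194 191 162 116  88  95 109 119 152 184 197 197 196 197 197
 192 171 165 176]
244 [188 194 196 199 198 183 139  95  88 109 121 143 177 194 196 196 198 198
 196 179 160 163]
245 [197 198 198 200 200 194 159 113 100 121 132 143 177 195 198 197 196 194
 190 167 140 150]
246 [199 201 200 200 200 196 174 1
[... 2801 characters left out ...]
7  92  92 101 105
 136 129 106 103]
249 [ 98  92 121 130 157 173 154 119 104 100  93  89  89  91  93  94 102 106
 110 105 102 103]
250 [160 155 144 148 166 161 124 103 100  94  89  89  88  91  94  96 103 106
  98 100 104 104]
251 [177 175 169 172 161 129 106 102  96  88  89  89  90  93  93  95 103 107
  98  99 104 105]
252 [163 169 174 160 129 106 102  96  89  88  89  89  92  92  93  95 102 106
  99 100 106 105]
253 [115 128 146 129 106 102  99  91  88  88  89  88  91  92  94  94 103 105
  98 101 106 105]
254 [ 90  95 105 105 102  97  91  89  88  88  89  89  92  93  93  94 101 105
 103 104 105 104]
255 [ 91  92  93 101 101  90  88  89  88  84  81  92  95  90  93  94 101 106
 105 106 104 108]
```

View pics/raw5b.png

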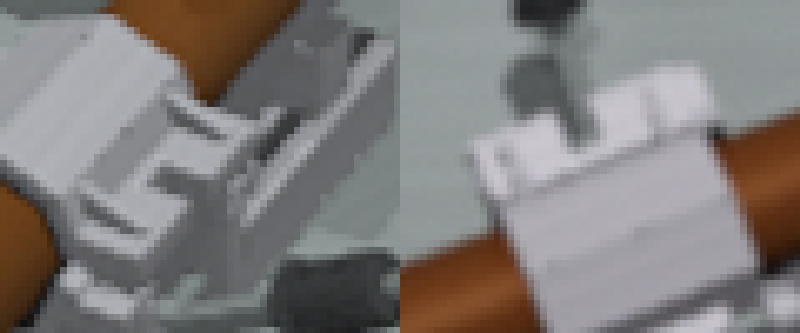

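```bash
python3 -c "
from h import *
print('slot top edges',[(C(onz('t5',u,243,.118))*1e3).round(1) for u in(328.7,334)])
print('slot scene edges',[(C(onz('s5',306,v,.118))*1e3).round(1) for v in(239.7,243.8)])
# flange ends top: 
# nut mid, both images, dark mask
for f,box in(('t5',(315,205,20,30)),('s5',(318,248,30,22))):
    x,y,w,h=box; g=cv2.cvtColor(cv2.imread(f'pics/{f}.png'),cv2.COLOR_BGR2GRAY)[y:y+h,x:x+w]
    m=(g<75).astype(np.uint8); n,l,s,c=cv2.connectedComponentsWithStats(m); i=1+np.argmax(s[1:,4]); print(f,s[i],c[i]+[x,y])
    if f=='t5': ct=c[i]+[x,y]
    else: cs=c[i]+[x,y]
p,e=tri(('t5',*ct),('s5',*cs)); print(C(p)*1e3,e)
q=C(p)[0]; print('phi',np.arctan2(q[0]-.044,q[2]-.062),np.hypot(q[0]-.044,q[2]-.062))
"
```

```text
slot top edges [array([[ 49.4,  10.1, 118. ]]), array([[ 44.6,  -1.9, 118. ]])]
slot scene edges [array([[ 41.8,  11.1, 118. ]]), array([[ 48.6,  -1.4, 118. ]])]
t5 [  4   7  13  18 153] [325.05228758 220.2875817 ]
s5 [  2   5  21  14 214] [329.52803738 259.32242991]
[[108.22124081  -5.24381461 101.50017525]] 0.0018022007064715944
phi 1.0193739044327026 0.07539649604269341
```

The cap is home and its slot is at y ≈ +4.5 mm in my clamp frame (top +4.1, scene +4.9). The bolt is at y ≈ -5 mm, φ ≈ 1.02. I'll pinch the nut next.

Emit:
{"name": "step_arm", "arguments": {"increments": [[[0.016, 0.04, 0], [0, 0, 0], 0.4], [[0.032, 0.08, 0], [0, 0, 0], 0.4], [[0.048, 0.12, 0], [0, 0, 0], 0.4], [[0.064, 0.16, 0], [0, 0, 0], 0.4], [[0.08, 0.2, 0.01], [0, 0, 0], 0.4], [[0.096, 0.24, 0.03], [0, 0, 0], 0.4], [[0.111, 0.275, 0.05], [0, 0, 0], 0.4], [[0.111, 0.275, 0.08], [0, 0, 0], 0.4], [[0.111, 0.275, 0.11], [0, 0, 0], 0.4], [[0.111, 0.275, 0.11], [0, 0, 0], 0.4]]}}

```text
time_s: 9.6
tcp_pos: [0.6528, -0.0092, 0.1408]
eef_rot: [-179.9, 0.5, 20.8]
contact_force: [-1.1, -0.5, 0.3]
gripper_width: 0.0531
```

```bash
python3 -c "
from h import *
st(); 
cap('scene','s6')
a=cv2.imread('pics/s6.png')[170:290,260:400]
cv2.imwrite('pics/s6z.png',cv2.resize(a,(700,600),interpolation=cv2.INTER_CUBIC))"
```

```text
t 9.60 clampTCP mm [111.7  -5.9 140.8] yaw [-179.89    0.46   20.75] F(clamp) [-1.23 -0.05  0.33] w 0.0531
```

View pics/s6z.png

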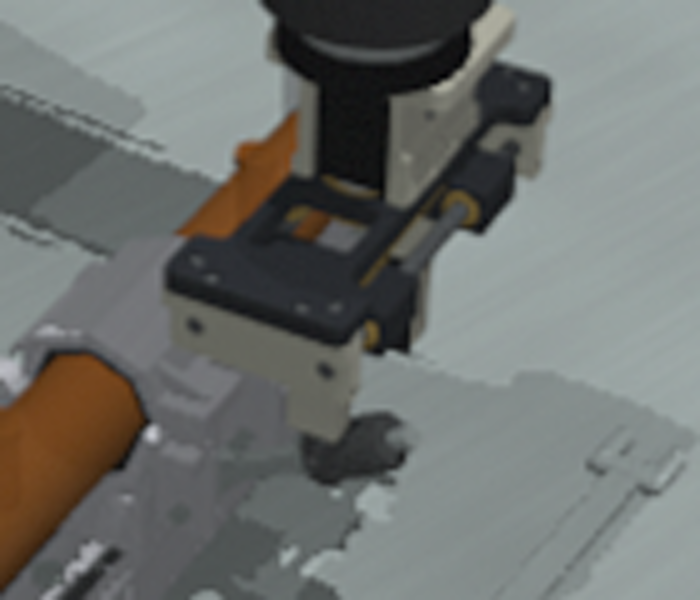

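Emit:
{"name": "step_arm", "arguments": {"increments": [[[0, 0, 0.01], [0, 0, 0], 0.4], [[0, 0, 0.025], [0, 0, 0], 0.4], [[0, 0, 0.04], [0, 0, 0], 0.4], [[0, 0, 0.055], [0, 0, 0], 0.4], [[0, 0, 0.057], [0, 0, 0], 0.4], [[0, 0, 0.057], [0, 0, 0], 0.4]]}}

```text
time_s: 10.25
tcp_pos: [0.6561, -0.0072, 0.0889]
eef_rot: [180.0, -0.0, 20.9]
contact_force: [0.4, 0.4, 0.2]
gripper_width: 0.0526
```

```bash
python3 -c "
from h import *
st(); 
cap('scene','s7')
a=cv2.imread('pics/s7.png')[170:290,260:400]
cv2.imwrite('pics/s7z.png',cv2.resize(a,(700,600),interpolation=cv2.INTER_CUBIC))"
```

```text
t 10.25 clampTCP mm [115.5  -5.3  88.9] yaw [ 1.7999e+02 -1.0000e-02  2.0920e+01] F(clamp) [0.5  0.27 0.25] w 0.0526
```

View pics/s7z.png

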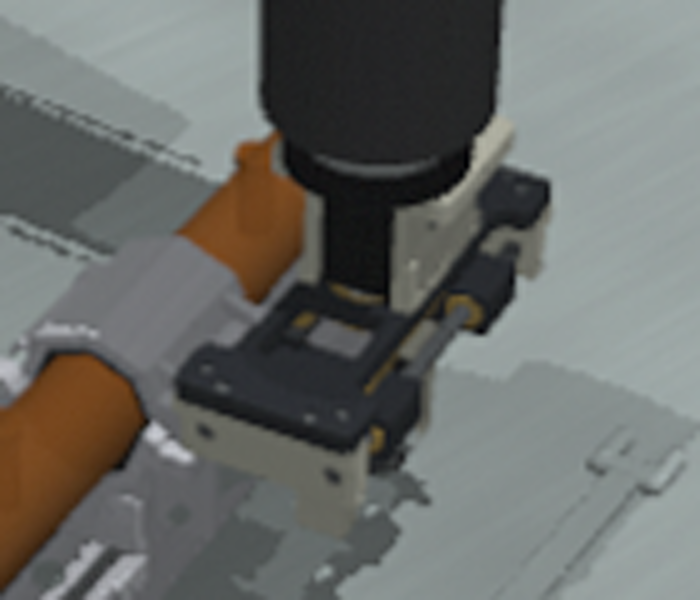

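No contact force shows, so the fingers straddle the nut. I'll close lightly.

Emit:
{"name": "step_arm", "arguments": {"increments": [[[0, 0, 0], [0, 0, 0], 0.8], [[0, 0, 0], [0, 0, 0], 0.8], [[0, 0, 0], [0, 0, 0], 0.8], [[0, 0, 0], [0, 0, 0], 0.8], [[0, 0, 0], [0, 0, 0], 0.8], [[0, 0, 0], [0, 0, 0], 0.8]], "force": 6}}

```text
time_s: 10.9
tcp_pos: [0.6561, -0.0072, 0.0887]
eef_rot: [180.0, -0.0, 20.9]
contact_force: [0.4, 0.1, 1.4]
gripper_width: 0.0237
```

```bash
python3 -c "
from h import *
st()
for th in np.arange(1.03,-.01,-.1):
    x,_,z=bolt(.086,th); print('%.2f %.1f %.1f'%(th,x*1e3,z*1e3-18.8))"
```

```text
t 10.90 clampTCP mm [115.6  -5.3  88.7] yaw [ 1.80e+02 -2.00e-02  2.09e+01] F(clamp) [ 0.38 -0.09  1.44] w 0.0237
1.03 117.7 87.5
0.93 112.9 94.6
0.83 107.5 101.2
0.73 101.4 107.3
0.63 94.7 112.7
0.53 87.5 117.4
0.43 79.9 121.4
0.33 71.9 124.6
0.23 63.6 126.9
0.13 55.1 128.5
0.03 46.6 129.2
```

Emit:
{"name": "step_arm", "arguments": {"increments": [[[-0.003, -0.001, -0.0035], [0, 0, 0], 0.8], [[-0.0055, -0.002, -0.007], [0, 0, 0], 0.8], [[-0.011, -0.004, -0.0135], [0, 0, 0], 0.8], [[-0.0175, -0.006, -0.019], [0, 0, 0], 0.8], [[-0.024, -0.008, -0.0245], [0, 0, 0], 0.8], [[-0.031, -0.0095, -0.029], [0, 0, 0], 0.8], [[-0.031, -0.0095, -0.029], [0, 0, 0], 0.8]]}}

```text
time_s: 11.6
tcp_pos: [0.6228, -0.0096, 0.1188]
eef_rot: [-180.0, -0.0, 20.9]
contact_force: [0.7, 1.2, 3.7]
gripper_width: 0.0238
```

```bash
python3 -c "
from h import *
st(); 
cap('scene','s8')
a=cv2.imread('pics/s8.png')[170:290,260:400]
cv2.imwrite('pics/s8z.png',cv2.resize(a,(700,600),interpolation=cv2.INTER_CUBIC))"
```

```text
t 11.60 clampTCP mm [ 83.5   4.4 118.8] yaw [-1.800e+02 -5.000e-02  2.091e+01] F(clamp) [1.12 0.86 3.73] w 0.0238
```

View pics/s8z.png

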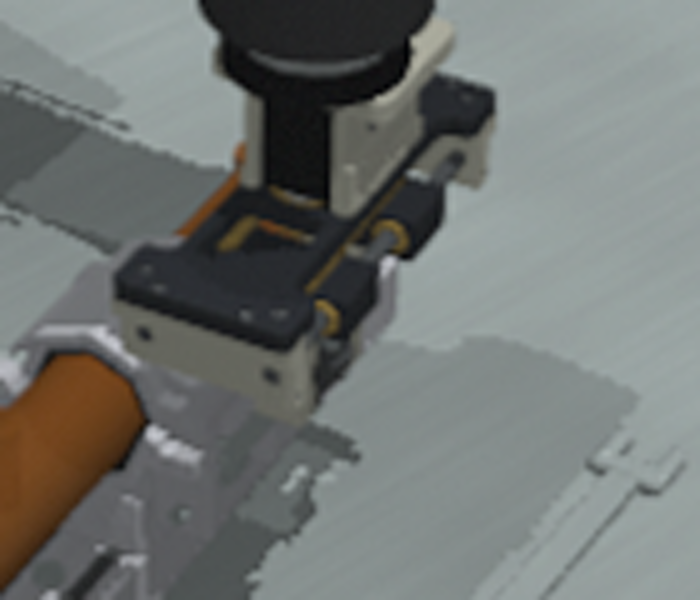

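Emit:
{"name": "step_arm", "arguments": {"increments": [[[-0.004, 0, -0.002], [0, 0, 0], 0.8], [[-0.008, 0, -0.0035], [0, 0, 0], 0.8], [[-0.011, 0, -0.0045], [0, 0, 0], 0.8], [[-0.011, 0, -0.0045], [0, 0, 0], 0.8]]}}

```text
time_s: 12.05
tcp_pos: [0.6142, -0.0131, 0.1229]
eef_rot: [180.0, -0.1, 20.9]
contact_force: [4.2, 2.3, 5.7]
gripper_width: 0.0236
```

Emit:
{"name": "step_arm", "arguments": {"increments": [[[-0.002, 0, -0.0008], [0, 0, 0], 0.8], [[-0.003, 0, -0.001], [0, 0, 0], 0.8], [[-0.003, 0, -0.001], [0, 0, 0], 0.8]]}}

```text
time_s: 12.35
tcp_pos: [0.6118, -0.0142, 0.1238]
eef_rot: [180.0, -0.1, 20.9]
contact_force: [5.1, 3.2, 5.5]
gripper_width: 0.0237
```

```bash
python3 -c "
from h import *
st()"
```

```text
t 12.35 clampTCP mm [ 71.6   4.1 123.8] yaw [ 1.7997e+02 -1.4000e-01  2.0920e+01] F(clamp) [5.88 1.17 5.47] w 0.0237
```

Emit:
{"name": "step_arm", "arguments": {"increments": [[[0, 0, -0.0008], [0, 0, 0], 0.8], [[0, 0, -0.0008], [0, 0, 0], 0.8]]}}

```text
time_s: 12.55
tcp_pos: [0.6111, -0.0144, 0.1241]
eef_rot: [180.0, -0.0, 20.9]
contact_force: [4.4, 2.0, 3.8]
gripper_width: 0.0236
```

Emit:
{"name": "step_arm", "arguments": {"increments": [[[-0.001, 0, -0.0003], [0, 0, 0], 0.8], [[-0.001, 0, -0.0003], [0, 0, 0], 0.8]]}}

```text
time_s: 12.75
tcp_pos: [0.6101, -0.0148, 0.1244]
eef_rot: [180.0, -0.1, 20.9]
contact_force: [4.9, 1.3, 4.4]
gripper_width: 0.0239
```

Emit:
{"name": "step_arm", "arguments": {"increments": [[[-0.001, 0, -0.0003], [0, 0, 0], 0.8], [[-0.001, 0, -0.0003], [0, 0, 0], 0.8]]}}

```text
time_s: 12.95
tcp_pos: [0.6091, -0.0151, 0.1247]
eef_rot: [180.0, -0.0, 20.9]
contact_force: [4.1, 2.5, 4.6]
gripper_width: 0.0238
```

```bash
python3 -c "
from h import *
st()"
```

```text
t 12.95 clampTCP mm [ 68.8   4.1 124.7] yaw [ 1.7999e+02 -5.0000e-02  2.0910e+01] F(clamp) [4.74 0.83 4.57] w 0.0238
```

```bash
python3 -c "
from h import *
cap('scene','s9');cap('top','t9')
a=cv2.imread('pics/s9.png')[190:280,270:360];b=cv2.imread('pics/t9.png')[190:280,290:380]
cv2.imwrite('pics/s9z.png',cv2.resize(np.hstack([a,b]),(800,400),interpolation=cv2.INTER_CUBIC))"
```

```text
(no output)
```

View pics/s9z.png

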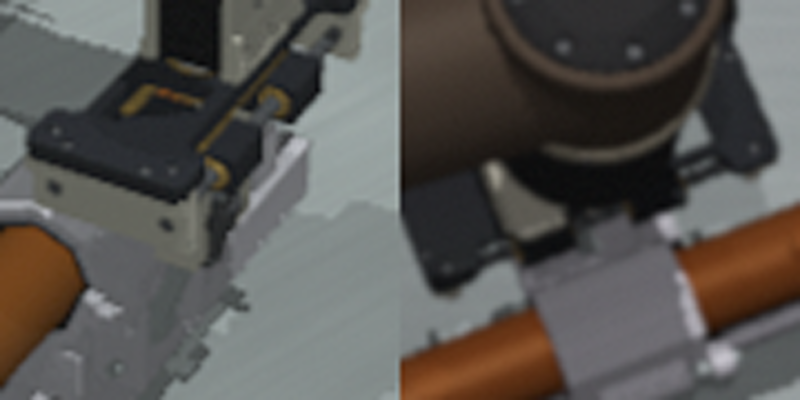

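Emit:
{"name": "step_arm", "arguments": {"increments": [[[0, 0, 0], [0, 0, 0], 0.8], [[-0.001, 0, -0.0003], [0, 0, 0], 0.8], [[-0.001, 0, -0.0003], [0, 0, 0], 0.8]], "force": 15}}

```text
time_s: 13.35
tcp_pos: [0.6085, -0.0153, 0.125]
eef_rot: [180.0, -0.1, 20.9]
contact_force: [5.5, 4.0, 2.5]
gripper_width: 0.024
```

Emit:
{"name": "step_arm", "arguments": {"increments": [[[-0.001, 0, -0.0003], [0, 0, 0], 0.8], [[-0.001, 0, -0.0003], [0, 0, 0], 0.8]]}}

```text
time_s: 13.55
tcp_pos: [0.6075, -0.0156, 0.1253]
eef_rot: [180.0, -0.1, 20.9]
contact_force: [5.3, 2.5, 3.7]
gripper_width: 0.0233
```

```bash
python3 -c "
from h import *
st()"
```

```text
t 13.55 clampTCP mm [ 67.2   4.2 125.3] yaw [ 1.7999e+02 -8.0000e-02  2.0910e+01] F(clamp) [5.9  0.46 3.74] w 0.0233
```

Emit:
{"name": "step_arm", "arguments": {"increments": [[[-0.002, 0, -0.0005], [0, 0, 0], 0.8], [[-0.004, 0, -0.001], [0, 0, 0], 0.8], [[-0.004, 0, -0.001], [0, 0, 0], 0.8]]}}

```text
time_s: 13.85
tcp_pos: [0.6037, -0.0171, 0.1263]
eef_rot: [180.0, -0.1, 20.9]
contact_force: [4.4, 3.2, 2.9]
gripper_width: 0.0238
```

Emit:
{"name": "step_arm", "arguments": {"increments": [[[-0.002, 0, -0.0004], [0, 0, 0], 0.8], [[-0.003, 0, -0.0006], [0, 0, 0], 0.8], [[-0.003, 0, -0.0006], [0, 0, 0], 0.8]]}}

```text
time_s: 14.15
tcp_pos: [0.601, -0.0181, 0.127]
eef_rot: [180.0, -0.1, 20.9]
contact_force: [5.5, 3.4, 5.2]
gripper_width: 0.0236
```

```bash
python3 -c "
from h import *
st()
cap('scene','s10');cap('top','t10')
a=cv2.imread('pics/s10.png')[190:280,270:360];b=cv2.imread('pics/t10.png')[190:280,290:380]
cv2.imwrite('pics/s10z.png',cv2.resize(np.hstack([a,b]),(800,400),interpolation=cv2.INTER_CUBIC))"
```

```text
t 14.15 clampTCP mm [ 60.1   4.3 127. ] yaw [ 1.7999e+02 -8.0000e-02  2.0920e+01] F(clamp) [6.35 1.25 5.2 ] w 0.0236
```

View pics/s10z.png

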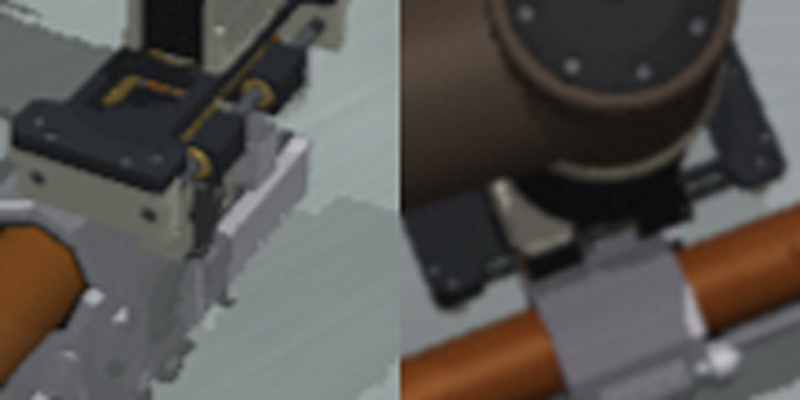

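```bash
python3 -c "
from ov import *
a=ov('s10',0,.0045,.19,.0045,(285,205,60,60),7); b=ov('s10',0,.0045,.35,.0045,(285,205,60,60),7)
cv2.imwrite('pics/o10.png',cv2.resize(np.hstack([a,b]),(800,400)))
c=cv2.imread('pics/s10.png')[205:265,285:345]; cv2.imwrite('pics/r10.png',cv2.resize(c,(600,600),interpolation=cv2.INTER_CUBIC))"
```

```text
(no output)
```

View pics/o10.png

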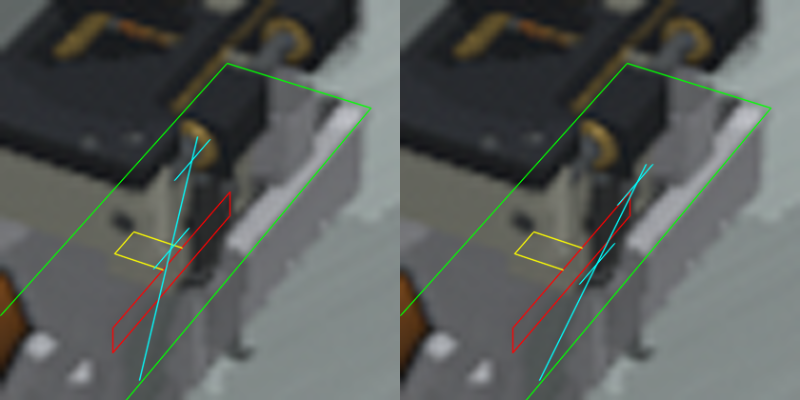

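View pics/r10.png

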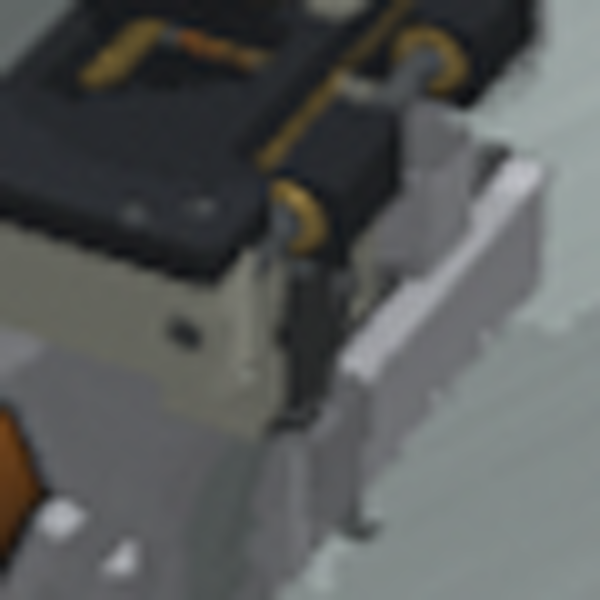

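The nut's right edge is at about (319,235), which matches φ ≈ 0.2. The bolt is inside the flange region and following the fingers, so I'll continue to upright.

Emit:
{"name": "step_arm", "arguments": {"increments": [[[-0.003, 0, -0.0005], [0, 0, 0], 0.8], [[-0.006, 0, -0.001], [0, 0, 0], 0.8], [[-0.006, 0, -0.001], [0, 0, 0], 0.8]], "force": 10}}

```text
time_s: 14.55
tcp_pos: [0.5946, -0.0205, 0.1279]
eef_rot: [-180.0, -0.0, 20.9]
contact_force: [2.7, 4.1, 4.9]
gripper_width: 0.0237
```

Emit:
{"name": "step_arm", "arguments": {"increments": [[[-0.003, 0, -0.0003], [0, 0, 0], 0.8], [[-0.006, 0, -0.0005], [0, 0, 0], 0.8], [[-0.006, 0, -0.0005], [0, 0, 0], 0.8]]}}

```text
time_s: 14.85
tcp_pos: [0.5889, -0.0226, 0.1283]
eef_rot: [-180.0, 0.0, 20.9]
contact_force: [2.6, 3.2, 5.7]
gripper_width: 0.0236
```

Emit:
{"name": "step_arm", "arguments": {"increments": [[[-0.002, 0, -0.0001], [0, 0, 0], 0.8], [[-0.004, 0, -0.0001], [0, 0, 0], 0.8], [[-0.004, 0, -0.0001], [0, 0, 0], 0.8]]}}

```text
time_s: 15.15
tcp_pos: [0.5854, -0.024, 0.1283]
eef_rot: [-180.0, -0.0, 20.9]
contact_force: [3.1, 3.4, 5.6]
gripper_width: 0.0239
```

```bash
python3 -c "
from h import *
st()"
```

```text
t 15.15 clampTCP mm [ 43.4   4.3 128.3] yaw [-180.     -0.     20.91] F(clamp) [4.15 2.06 5.59] w 0.0239
```

Emit:
{"name": "step_arm", "arguments": {"increments": [[[-0.001, 0, 0], [0, 0, 0], 0.8], [[-0.0015, 0, 0], [0, 0, 0], 0.8], [[-0.0015, 0, 0], [0, 0, 0], 0.8]]}}

```text
time_s: 15.45
tcp_pos: [0.5842, -0.0244, 0.1284]
eef_rot: [-180.0, -0.0, 20.9]
contact_force: [3.8, 3.8, 5.2]
gripper_width: 0.0236
```

```bash
python3 -c "
from h import *
st()"
```

```text
t 15.45 clampTCP mm [ 42.2   4.3 128.4] yaw [-1.800e+02 -1.000e-02  2.091e+01] F(clamp) [4.9  2.24 5.22] w 0.0236
```

Emit:
{"name": "step_arm", "arguments": {"increments": [[[0, 0, 0], [0, 0, 0], 0.4], [[0, 0, 0], [0, 0, 0], 0.4], [[0, 0, 0], [0, 0, 0], 0.4], [[0, 0, 0], [0, 0, 0], 0.4]]}}

```text
time_s: 15.85
tcp_pos: [0.583, -0.025, 0.1276]
eef_rot: [-180.0, 0.1, 20.9]
contact_force: [0.2, -0.1, 0.7]
gripper_width: 0.0495
```

Emit:
{"name": "step_arm", "arguments": {"increments": [[[0, 0, -0.02], [0, 0, 0], 0.4], [[0, 0, -0.05], [0, 0, 0], 0.4], [[0, 0, -0.09], [0, 0, 0], 0.4], [[0, 0, -0.13], [0, 0, 0], 0.4], [[0, -0.04, -0.13], [0, 0, 0], 0.4], [[-0.01, -0.08, -0.13], [0, 0, 0], 0.4], [[-0.02, -0.12, -0.13], [0, 0, 0], 0.4], [[-0.03, -0.16, -0.13], [0, 0, 0], 0.4], [[-0.04, -0.2, -0.13], [0, 0, 0], 0.4], [[-0.04, -0.24, -0.13], [0, 0, 0], 0.4]]}}

```text
time_s: 16.85
tcp_pos: [0.459, 0.1858, 0.2584]
eef_rot: [-180.0, 0.0, 20.9]
contact_force: [0.9, 0.9, 0.3]
gripper_width: 0.0526
```

Emit:
{"name": "step_arm", "arguments": {"increments": [[[0, -0.03, 0], [0, 0, 0], 0.4], [[0, -0.03, 0], [0, 0, 0], 0.4], [[0, -0.03, 0], [0, 0, 0], 0.4]]}}

```text
time_s: 17.15
tcp_pos: [0.4497, 0.2136, 0.258]
eef_rot: [180.0, 0.0, 21.0]
contact_force: [0.0, -0.1, -0.4]
gripper_width: 0.0528
```

```bash
python3 -c "
from h import *
st(); 
from ov import *
cap('scene','s11');cap('top','t11')
q=(0,.0045,0,.0045)
cv2.imwrite('pics/s11z.png',ov('s11',*q,(255,195,100,85),7)); cv2.imwrite('pics/t11z.png',ov('t11',*q,(290,200,100,85),7))
a=cv2.imread('pics/s11.png')[195:280,255:355];b=cv2.imread('pics/t11.png')[200:285,290:390]
cv2.imwrite('pics/raw11.png',cv2.resize(np.hstack([a,b]),(800,340),interpolation=cv2.INTER_CUBIC))"
```

```text
t 17.15 clampTCP mm [  1.5 274.6 258. ] yaw [1.7998e+02 5.0000e-02 2.1000e+01] F(clamp) [ 0.02 -0.06 -0.37] w 0.0528
```

View pics/s11z.png

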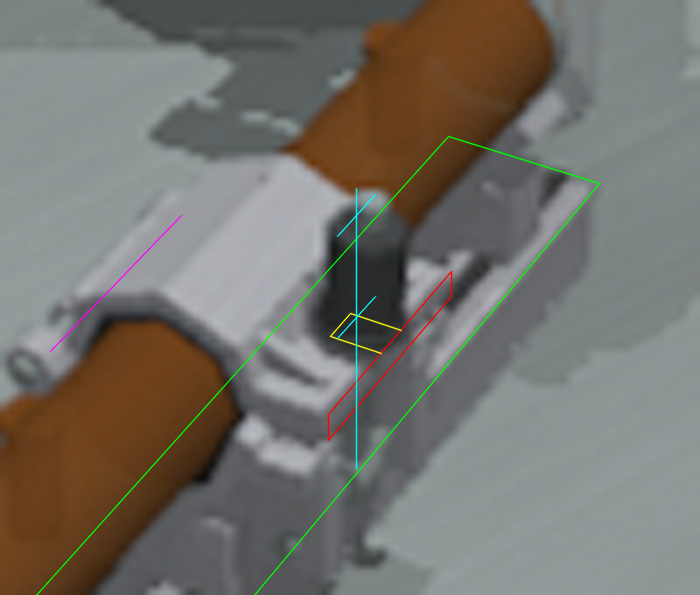

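View pics/t11z.png

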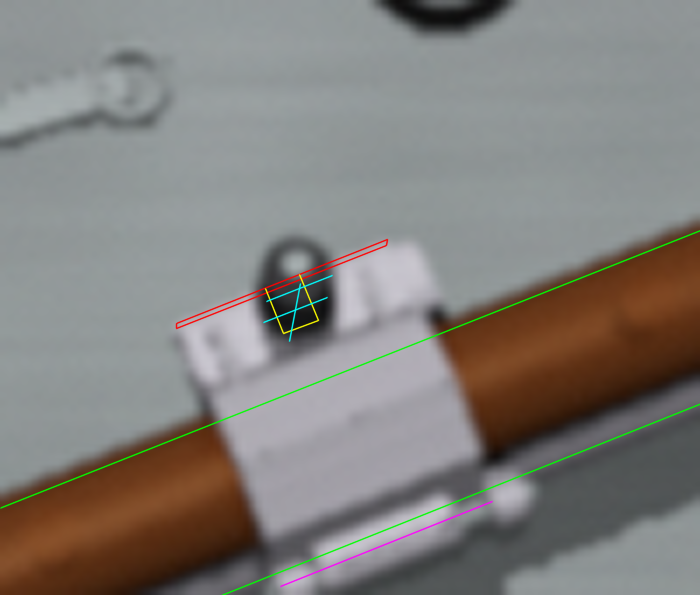

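View pics/raw11.png

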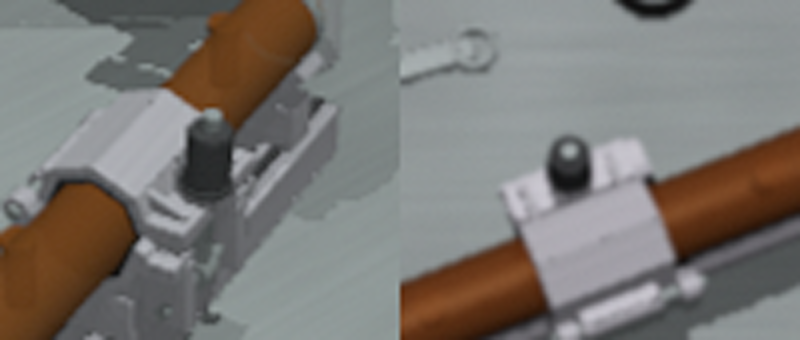

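```bash
python3 -c "
from h import *
def tip(f,box,thr):
    x,y,w,h=box; g=cv2.cvtColor(cv2.imread(f'pics/{f}.png'),cv2.COLOR_BGR2GRAY)[y:y+h,x:x+w]; print(g); return g
tip('t11',(326,232,14,16),0); tip('s11',(300,218,16,14),0)
p,e=tri(('t11',332.0,237.3),('s11',308.1,222.8)); q=C(p)[0]; print(q*1e3,e)
print('phi',np.arctan2(q[0]-.044,q[2]-.062))
"
```

```text
[[154 152 153 153 151 150 148 150 150 150 150 148 149 149]
 [153 152 151 147 139 132 131 136 143 146 150 149 148 147]
 [153 151 140 123 106  96  97 101 111 129 143 147 147 148]
 [154 145 115  88  84  94 102  95  84  95 122 140 149 149]
 [151 131  91  75 103 135 145 135  98  74  94 131 154 164]
 [148 114  73  75 123 158 168 156 110  67  77 124 166 182]
 [138  98  64  68 110 150 160 141  96  63  69 118 171 192]
 [129  87  58  60  79 107 115  99  73  60  62 109 168 194]
 [118  74  54  57  60  64  65  62  60  56  55 100 167 196]
 [111  58  42  53  56  54  55  56  57  49  41  87 164 195]
 [118  52  28  39  48  53  56  55  50  37  29  76 159 193]
 [130  57  23  24  34  41  42  42  36  26  22  71 157 193]
 [142  73  27  20  22  26  25  26  25  22  23  77 158 194]
 [163  98  40  21  20  20  21  21  20  22  34  88 162 193]
 [182 126  60  30  23  21  21  23  25  32  51 100 160 179]
 [190 145  86  55  43  34  36  40  46  57  77 104 142 151]]
[[ 73  76  77  80  78  78  78  81  80  78  74  72  72  70  69  67]
 [102  73  76  78  78  77  79  81  78  77  72  73  71  69  68  64]
 [149 109  82  76  76
[... 169 characters left out ...]
3  60  57]
 [174 176 177 173 165 138 143 154 155 151 107  63  63  60  59  54]
 [176 175 176 154 126 103 111 137 144 139  99  62  60  57  53  48]
 [176 175 157 110  72  63  77 100 106 104  82  64  61  53  49  49]
 [175 152 108  75  57  64  75  83  90  88  76  69  63  52  45  62]
 [175 130  72  67  66  63  77  86  91  85  73  69  67  53  60  80]
 [177 127  60  65  72  69  71  76  72  70  70  71  63  55  78  89]
 [177 122  41  49  65  72  72  72  68  69  69  68  55  66  87  92]
 [179 119  31  37  47  56  59  64  66  62  55  54  45  67  87  90]
 [171 112  32  36  42  44  48  52  54  51  44  43  37  79  89  86]]
[ 50.6413828    3.20209666 171.52782121] 0.0007500816967292445
phi 0.0605623392952773
```

The triangulated thread tip gives φ ≈ 0.06 ± 0.03, so the bolt is nearly upright. The margin to 0.10 is small, so I'll nudge it to the slot bottom with closed fingers.

Emit:
{"name": "step_arm", "arguments": {"increments": [[[0.012, 0.04, 0], [0, 0, 0], 1], [[0.024, 0.08, 0], [0, 0, 0], 1], [[0.036, 0.12, 0], [0, 0, 0], 1], [[0.048, 0.16, 0], [0, 0, 0], 1], [[0.062, 0.2, 0], [0, 0, 0], 1], [[0.075, 0.235, 0], [0, 0, 0], 1], [[0.0875, 0.27, 0.01], [0, 0, 0], 1], [[0.0875, 0.27, 0.03], [0, 0, 0], 1], [[0.0875, 0.27, 0.03], [0, 0, 0], 1]]}}

```text
time_s: 18.15
tcp_pos: [0.6268, -0.0103, 0.2247]
eef_rot: [-179.9, 0.3, 20.7]
contact_force: [-0.2, 0.1, 0.0]
gripper_width: 0.0001
```

Emit:
{"name": "step_arm", "arguments": {"increments": [[[0, 0, 0.03], [0, 0, 0], 1], [[0, 0, 0.06], [0, 0, 0], 1], [[0, 0, 0.09], [0, 0, 0], 1], [[0, 0, 0.092], [0, 0, 0], 1], [[0, 0, 0.092], [0, 0, 0], 1]]}}

```text
time_s: 18.65
tcp_pos: [0.6284, -0.0079, 0.1371]
eef_rot: [180.0, 0.0, 20.9]
contact_force: [0.8, -0.4, 0.2]
gripper_width: 0.0003
```

Emit:
{"name": "step_arm", "arguments": {"increments": [[[-0.007, 0, 0], [0, 0, 0], 1], [[-0.014, 0, 0], [0, 0, 0], 1], [[-0.017, 0, 0], [0, 0, 0], 1], [[-0.017, 0, 0], [0, 0, 0], 1]]}}

```text
time_s: 19.05
tcp_pos: [0.6122, -0.0139, 0.1374]
eef_rot: [180.0, -0.1, 20.9]
contact_force: [0.6, -0.2, -0.3]
gripper_width: 0.0006
```

```bash
python3 -c "
from h import *
st()"
```

```text
t 19.05 clampTCP mm [ 72.1   4.1 137.4] yaw [ 1.7999e+02 -9.0000e-02  2.0900e+01] F(clamp) [ 0.54 -0.4  -0.3 ] w 0.0006
```

Emit:
{"name": "step_arm", "arguments": {"increments": [[[-0.002, 0, 0], [0, 0, 0], 1], [[-0.003, 0, 0], [0, 0, 0], 1], [[-0.003, 0, 0], [0, 0, 0], 1]]}}

```text
time_s: 19.35
tcp_pos: [0.6104, -0.0146, 0.1368]
eef_rot: [180.0, -0.1, 20.9]
contact_force: [2.5, 0.5, 1.4]
gripper_width: 0.0004
```

Emit:
{"name": "step_arm", "arguments": {"increments": [[[-0.002, 0, 0], [0, 0, 0], 1], [[-0.002, 0, 0], [0, 0, 0], 1], [[-0.002, 0, 0], [0, 0, 0], 1]]}}

```text
time_s: 19.65
tcp_pos: [0.6078, -0.0155, 0.1363]
eef_rot: [180.0, -0.0, 20.9]
contact_force: [1.5, 0.6, 1.5]
gripper_width: 0.0003
```

Emit:
{"name": "step_arm", "arguments": {"increments": [[[-0.002, 0, 0], [0, 0, 0], 1], [[-0.002, 0, 0], [0, 0, 0], 1], [[-0.002, 0, 0], [0, 0, 0], 1]]}}

```text
time_s: 19.95
tcp_pos: [0.6057, -0.0163, 0.1362]
eef_rot: [-180.0, 0.0, 20.9]
contact_force: [1.5, 1.1, 1.5]
gripper_width: 0.0005
```

```bash
python3 -c "
from h import *
st()"
```

```text
t 19.95 clampTCP mm [ 65.2   4.2 136.2] yaw [-1.80e+02  1.00e-02  2.09e+01] F(clamp) [1.84 0.5  1.48] w 0.0005
```

Emit:
{"name": "step_arm", "arguments": {"increments": [[[-0.001, 0, 0], [0, 0, 0], 1], [[-0.001, 0, 0], [0, 0, 0], 1]]}}

```text
time_s: 20.15
tcp_pos: [0.605, -0.0166, 0.1363]
eef_rot: [180.0, -0.0, 20.9]
contact_force: [1.3, 1.7, 1.6]
gripper_width: 0.0004
```

Emit:
{"name": "step_arm", "arguments": {"increments": [[[-0.001, 0, 0], [0, 0, 0], 1], [[-0.001, 0, 0], [0, 0, 0], 1]]}}

```text
time_s: 20.35
tcp_pos: [0.6044, -0.0168, 0.1364]
eef_rot: [180.0, -0.1, 20.9]
contact_force: [3.3, 2.1, 0.8]
gripper_width: 0.0003
```

Emit:
{"name": "step_arm", "arguments": {"increments": [[[-0.001, 0, 0], [0, 0, 0], 1], [[-0.001, 0, 0], [0, 0, 0], 1]]}}

```text
time_s: 20.55
tcp_pos: [0.6042, -0.0169, 0.1366]
eef_rot: [180.0, -0.1, 20.9]
contact_force: [5.9, 3.1, 0.9]
gripper_width: 0.0005
```

The force is rising and the position has stalled, so the bolt is at the stop. I'll back off and check.

Emit:
{"name": "step_arm", "arguments": {"increments": [[[0.005, 0, 0], [0, 0, 0], 1], [[0.02, 0, 0], [0, 0, 0], 1], [[0.025, 0, -0.03], [0, 0, 0], 1], [[0.025, 0, -0.07], [0, 0, 0], 1], [[0.025, 0, -0.12], [0, 0, 0], 1], [[0.015, -0.04, -0.12], [0, 0, 0], 1], [[0, -0.08, -0.12], [0, 0, 0], 1], [[-0.02, -0.12, -0.12], [0, 0, 0], 1], [[-0.04, -0.16, -0.12], [0, 0, 0], 1], [[-0.05, -0.2, -0.12], [0, 0, 0], 1]]}}

```text
time_s: 21.55
tcp_pos: [0.4822, 0.1513, 0.2557]
eef_rot: [180.0, 0.2, 20.9]
contact_force: [1.3, 0.8, 0.2]
gripper_width: 0.0005
```

Emit:
{"name": "step_arm", "arguments": {"increments": [[[-0.005, -0.04, 0], [0, 0, 0], 1], [[-0.01, -0.07, 0], [0, 0, 0], 1], [[-0.01, -0.07, 0], [0, 0, 0], 1], [[-0.01, -0.07, 0], [0, 0, 0], 1]]}}

```text
time_s: 21.95
tcp_pos: [0.4498, 0.2133, 0.2557]
eef_rot: [179.9, 0.1, 21.0]
contact_force: [-0.2, 0.4, 0.3]
gripper_width: 0.0007
```

```bash
python3 -c "
from h import *
st(); 
from ov import *
cap('scene','s12');cap('top','t12')
def cen(f,box,lo):
    x,y,w,h=box; g=cv2.cvtColor(cv2.imread(f'pics/{f}.png'),cv2.COLOR_BGR2GRAY)[y:y+h,x:x+w].astype(float); print(g.astype(int))
cen('t12',(326,232,14,16),0); cen('s12',(298,215,18,16),0)
q=(0,.0045,0,.0045)
a=ov('s12',*q,(255,195,100,85),4); b=ov('t12',*q,(290,200,100,85),4)
cv2.imwrite('pics/o12.png',np.hstack([a,b]))
for k in('s','t'):
  d=cv2.absdiff(cv2.imread(f'pics/{k}0.png'),cv2.imread(f'pics/{k}12.png')).max(2); 
  cv2.imwrite(f'pics/d12{k}.png',d)
"
```

```text
t 21.95 clampTCP mm [  1.5 274.4 255.7] yaw [1.7995e+02 1.2000e-01 2.1000e+01] F(clamp) [-0.01  0.45  0.28] w 0.0007
[[153 153 153 153 151 151 149 149 149 149 149 148 149 147]
 [150 152 152 151 151 150 150 149 150 149 148 148 146 147]
 [152 152 151 152 152 152 150 150 150 149 149 148 147 148]
 [152 153 152 151 152 151 150 150 147 148 149 148 148 149]
 [154 154 154 152 147 141 137 135 129 131 141 150 156 163]
 [154 154 153 145 127 107 101  95  90  95 121 152 174 183]
 [153 152 147 124  93  74  82  88  80  72  92 141 177 191]
 [152 150 131  95  68  76 119 136 125  91  75 110 158 188]
 [156 146 110  73  62  90 141 163 153 116  77  85 137 181]
 [158 133  89  60  63  91 138 162 156 116  75  69 117 173]
 [162 118  65  52  59  76 108 132 128  95  65  61  99 164]
 [165 106  50  45  57  61  68  81  78  65  57  52  87 160]
 [168 106  46  37  51  54  49  47  47  52  53  43  79 159]
 [173 111  47  26  37  47  47  46  46  47  43  33  75 154]
 [183 127  56  23  25  33  37  38  38  36  30  29  72 140]
 [189 136  67  28  22  23  25  24  23  24  23  35  73 121]]
[[ 69  73  75  76  77  76  79  81  81 
[... 462 characters left out ...]
 71  70  68  66  64  60]
 [172 173 178 167 147 147 153 154 113  70  73  73  70  67  66  64  59  57]
 [172 177 159 120  98 111 123 119  92  71  73  71  68  65  64  60  57  54]
 [176 150 105  65  65  84  94  94  81  70  70  70  67  63  61  57  54  50]
 [157 107  68  52  66  83  90  95  82  70  68  68  66  61  58  54  51  50]
 [129  70  67  65  67  78  91  89  74  69  70  62  60  59  56  49  44  61]
 [121  47  67  72  69  71  77  74  69  69  68  54  53  53  50  46  61  80]
 [120  35  52  65  71  70  70  69  69  65  57  52  52  47  43  44  76  90]
 [120  36  46  52  53  54  54  53  53  50  45  47  46  41  36  58  85  92]
 [119  35  41  40  41  45  45  45  45  44  43  41  58  46  54  78  88  90]]
```

View pics/o12.png

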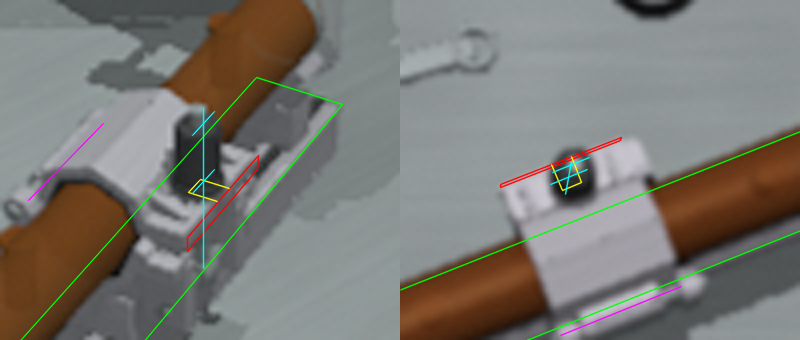

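View pics/t12.png

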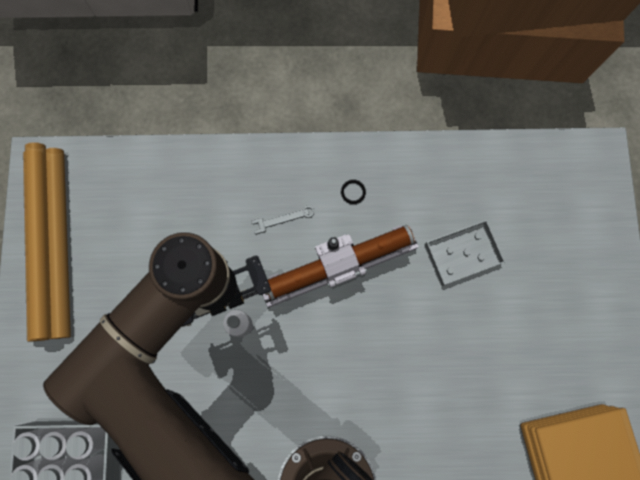

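```bash
python3 -c "
from h import *
p,e=tri(('t12',333.1,240.4),('s12',304.3,222.0)); q=C(p)[0]; print(q*1e3,e,'phi',np.arctan2(q[0]-.044,q[2]-.062))
# cap unchanged vs s5, away from the bolt: arch and near flange part
a=cv2.imread('pics/s5.png').astype(int);b=cv2.imread('pics/s12.png').astype(int)
for n,(x,y,w,h) in dict(arch=(268,218,30,25),flange=(288,240,14,20)).items(): print(n,np.abs(a-b)[y:y+h,x:x+w].mean())
def tube(f):
    h=cv2.cvtColor(cv2.imread(f),cv2.COLOR_BGR2HSV)[220:310,255:420]; m=cv2.inRange(h,(3,130,40),(18,255,255)); P=cv2.findNonZero(m); return cv2.boundingRect(P)
print(tube('pics/t0.png'),tube('pics/t12.png'),r.get_state()['contact_force'])
"
```

```text
[ 42.34760003   3.19581044 170.76745537] 0.0005391513734570211 phi -0.01519087541598165
arch 1.8644444444444443
flange 9.279761904761905
(14, 7, 141, 70) (13, 7, 142, 71) [-0.53070393  0.30425205  0.58986104]
```

```bash
python3 -c "
from h import *
a=[cv2.imread(f'pics/{f}.png')[215:265,275:325] for f in('s5','s12')]
cv2.imwrite('pics/cmp.png',cv2.resize(np.hstack(a),(800,400),interpolation=cv2.INTER_NEAREST))"
```

```text
(no output)
```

View pics/cmp.png

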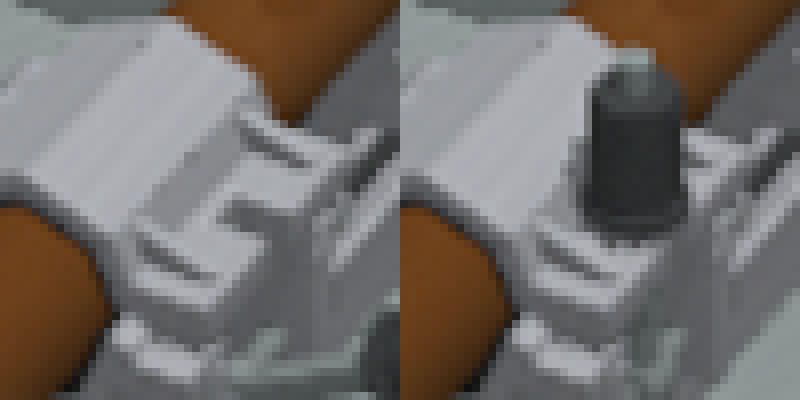

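The two pictures match at the cap: its flange corner is at about (215,300) left and (615,300) right, so it hasn't moved. The nut is upright over the slot. I'll hand the job in.

```bash
python3 -c "
from h import *
print(r.close_job()); st()"
```

```text
the job is handed in; nothing more can be done
None
the job is handed in; nothing more can be done
```

The cap is closed on the tube and the bolt stands upright in its slot. I handed the job in at about 22 s with the gripper clear of everything. The job reports no verdict, so this rests on my own checks.

- **Cap:** I swung it over with closed fingers and pressed the flange down with about 18 N, until it stopped at z 118 mm. That is its closed height. In the last pictures it had not moved since.
- **Bolt:** I found the slot about 4.5 mm off centre, pinched the nut lightly, lined it up with the slot and swung it in. The wrist force stayed under about 9 N.
- **One mend:** after I first let go, the pictures put the bolt at about 0.06 rad, close to the 0.10 limit. I nudged it with closed fingers until it stopped at about 7 N. It then measured about -0.015 rad, which is upright to within the roughly 0.03 rad my measurement allows.
- **Other items:** the tube's outline in the top view is within 1 pixel of where it started. The spanner, gasket and tray look unmoved. I did not measure their positions, nor the bottle's, which the arm passed over. The last wrist force was about 0.85 N, similar to its idle reading.

One check did not agree: the flange patch of the picture changed in brightness. On zooming in, the nut and its shadow were in that patch, and the flange corners were in the same place.

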